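Stand the paddle boards up to drain and brush the rusk chunks into the crumb pan

TASK

Clear up after breakfast: set every paddle board on the sloped draining stand, side by side, handle up, lying flat on the slope and squarely down against the bottom lip. With the brush, never with the fingers, sweep all the loose rusk chunks well inside the red crumb pan, then stand the brush upright on the worktop outside the pan; leave the mug, the spice jar and the soap bottle where they are.

Things in the scene. Friction and masses are not known exactly. Their poses are not given: they have to be found in the camera images.
- stand: white sloped draining stand, fixed, 150 (x) x 340 (y) mm footprint, about 95 mm high; origin at the centre of its underside; its low side with the lip faces its own -x, the slope rises towards +x, y runs along its width. Friction may hold a board anywhere on the slope: it need not slide down by itself
- stand_rest: the stand's sloped face: origin where the face meets the lip, at mid width; x runs up the slope (40 degrees above horizontal), y along the width, z square out of the face. Face 340 mm wide (y -170..170), 96 mm long (x 0..96); origin is 28 mm above the worktop. The steel lip stands 16 mm out of the face all along x = 0, on the -x side
- board1: blue plastic paddle board, 14 mm thick, lying flat on the worktop at the start, 100 g: blade 84 mm (x) x 70 mm (y), with a handle 22 mm wide that sticks out 52 mm along +x (from x = 42 to 94 mm). Origin at the centre of the blade's underside, z up through the thickness. May be absent
- board1_foot (a point): middle of the blue board's bottom edge (the end away from the handle), at its underside: board frame (-42, 0, 0) mm
- board2: yellow plastic paddle board, 14 mm thick, lying flat on the worktop at the start, 100 g: blade 84 mm (x) x 70 mm (y), with a handle 22 mm wide that sticks out 52 mm along +x (from x = 42 to 94 mm). Origin at the centre of the blade's underside, z up through the thickness. May be absent
- board2_foot (a point): middle of the yellow board's bottom edge (the end away from the handle), at its underside: board frame (-42, 0, 0) mm
- board3: green plastic paddle board, 14 mm thick, lying flat on the worktop at the start, 100 g: blade 84 mm (x) x 70 mm (y), with a handle 22 mm wide that sticks out 52 mm along +x (from x = 42 to 94 mm). Origin at the centre of the blade's underside, z up through the thickness. May be absent
- board3_foot (a point): middle of the green board's bottom edge (the end away from the handle), at its underside: board frame (-42, 0, 0) mm
- board4: orange plastic paddle board, 14 mm thick, lying flat on the worktop at the start, 100 g: blade 84 mm (x) x 70 mm (y), with a handle 22 mm wide that sticks out 52 mm along +x (from x = 42 to 94 mm). Origin at the centre of the blade's underside, z up through the thickness. May be absent
- board4_foot (a point): middle of the orange board's bottom edge (the end away from the handle), at its underside: board frame (-42, 0, 0) mm
- brush: worktop brush standing on its stiff bristle block, 85 mm high, 160 g: bristle block 26 mm (x) x 120 mm (y) x 35 mm high, behaves as rigid; wooden back 30 x 124 mm from 35 to 49 mm height; handle bar 22 mm thick (x) x 90 mm long (y) from 49 to 85 mm height. Origin at the centre of its underside, z up
- pan: red crumb pan, fixed on the worktop: inside 120 mm deep (x -60..60) and 210 mm wide (y -105..105); side and back walls 5 mm thick and 30 mm high; open mouth at x = -60 mm; the floor is a thin sheet level with the worktop (no step at the mouth). Handle sticks out 95 mm behind the back. Origin at the centre of its floor; +x points from the mouth into the pan
- chunk1: loose chunk of rusk, brown, 26 x 22 x 18 mm high, 12 g, origin at the centre of its underside. May be absent
- chunk2: loose chunk of rusk, brown, 26 x 22 x 18 mm high, 12 g, origin at the centre of its underside. May be absent
- chunk3: loose chunk of rusk, brown, 26 x 22 x 18 mm high, 12 g, origin at the centre of its underside. May be absent
- chunk4: loose chunk of rusk, brown, 26 x 22 x 18 mm high, 12 g, origin at the centre of its underside. May be absent
- chunk5: loose chunk of rusk, brown, 26 x 22 x 18 mm high, 12 g, origin at the centre of its underside. May be absent
- chunk6: loose chunk of rusk, brown, 26 x 22 x 18 mm high, 12 g, origin at the centre of its underside. May be absent
- chunk7: loose chunk of rusk, brown, 26 x 22 x 18 mm high, 12 g, origin at the centre of its underside. May be absent
- chunk8: loose chunk of rusk, brown, 26 x 22 x 18 mm high, 12 g, origin at the centre of its underside. May be absent
- mug: blue mug, radius 40 mm, 90 mm high, origin at the centre of its underside; bystander
- spice_jar: spice jar with red cap, radius 24 mm, 100 mm high, origin at the centre of its underside; bystander
- soap: blue soap bottle, radius 30 mm, 170 mm high, origin at the centre of its underside; bystander
Things that resemble listed ones, but are neither listed nor needed, are in the scene too. There is more than one size of the board3; the one meant has the size given above.

How it is judged:
By the outcome, as a careful person would: the job done as asked, in the order asked, and still so for the second after the job is handed in, with the robot touching nothing.
Of board1, board2, board3, board4 only 3 to 4 are there at a start; the rules pass over those that are not, and their reading is None.
Of chunk1, chunk2, chunk3, chunk4, chunk5, chunk6, chunk7, chunk8 only 4 to 8 are there at a start; the rules pass over those that are not, and their reading is None.
At some moment in a run one of board1, board2, board3, board4, chunk1, chunk2, chunk3, chunk4 may be knocked a few centimetres aside while the robot is not near it.
It also fails if it takes over 210 s, if anything falls off the work surface, if the arm or the gripper's body presses on something with over 40 N, if the wrist force passes 120 N, or if a joint passes its speed limit or range.

ROBOT

A 7-joint arm with a two-finger parallel gripper is mounted at the origin on the work surface. World frame = base frame: x ahead of the robot, y to its left, z up, the work surface at z = 0. Lengths are in m, angles in degrees, forces in N, time in s.
With the tool pointing down it reaches from about 0.4 to 0.875 m from the base axis. Payload 19.3 kg.
Tool frame: the origin (TCP) lies midway between the tips of the shut fingers; the grasp point (between the pads) lies 19 mm behind it; z points along the fingers, y is the line along which they close (so a half turn about z gives the same grasp; the last joint's range is limited). The gripper opens to 85 mm and grips with 20 to 120 N. Pads are 22 mm wide; open, the fingers measure 114 mm over their backs; the gripper's body (76 mm by 85 mm) begins 54 mm behind the grasp point. The pads swing forward as they close: fully open they stand 13 mm farther back than shut.
Start: joints at [64.618, 29.874, -2.08, 91.645, 1.215, 58.505, -6.463], TCP at [0.228, -0.582, 0.231] pointing down, gripper open.
Joint ranges: [-166.77, 166.77], [-17.47, 122.26], [-85.68, 81.53], [9.62, 139.38], [-72.42, 252.41], [9.2, 110.78], [-144.41, 144.41]. Speed limits (degrees/s): [108.29, 108.29, 136.94, 136.94, 172.46, 172.46, 172.46].

INTERFACE

Orientations are given as [roll, pitch, yaw] about the fixed x, y, z axes, in that order (R = Rz(yaw) Ry(pitch) Rx(roll)).
In Python, from cell import robot gives the robot as it stands.
- The arm moves only by the shell command python3 -m pendant 'ROWS' [FORCE]. ROWS is JSON, a list of rows, each an object with "dp": the shift along the tool's x, y, z in m, a list of three; "delta_rot": the turn, a rotation vector about the tool's x, y, z in degrees, a list of three; "gripper": the closure, from -1 (fully open) to 1 (shut). A call has exactly 10 rows; each row shifts and turns the commanded pose from where the row before left it, along the tool's axes as they then stand; what a row does not reach is not made up. A row lasts 1/8 s, in which the tool goes at most 62.5 mm and 10.7 degrees, less where a joint would pass 70% of its speed; a pose out of reach is approached as far as the arm can. A call with a gripper value outside its range is refused whole. The fingers move at their own pace and stop on an object; FORCE is the grip in N (left out, the last holds). Time passes only in rows, so rows that do not move let the fingers close, or fill a call up. It gives the time, the measured TCP pose, the force, the opening and the grip force at its end, in the units of the state.
- robot.observe(): the state, without advancing time (a new reading comes with each control period).
- robot.grab_frame(name): name is "side" or "top" or "wrist"; returns a dict with "image" (384x512x3 uint8, red, green, blue), "mtx" (3x3 intrinsics, pixels), "world_to_cam" (4x4, takes a point from world to camera coordinates); the wrist camera has in their place "tool_from_camera" (4x4, takes a point from camera to tool coordinates, whose origin is the TCP and whose axes are the flange's). Camera axes: x right, y up, looking along -z (the intrinsics and any distortion apply to the point x, -y, -z); pixel columns grow to the right and rows downward; lengths in m; the calibration is good to about 2 mm. A picture is of the moment at which its call begins: read the wrist's pose just before it. There is no depth.
- robot.close_job(): hands the job in; it is judged then, once.
The state is a dict: "time": time; "joint_positions": joint angles; "dq": joint speeds; "joint_efforts": joint torques, N m; "position": TCP position; "tool_rot": TCP orientation; "wrist_force": force on the tool from outside, world axes, zero at the start; "torque": the same for the moment, N m; "opening": finger opening in m; "finger_force": force on a finger pad.
Only numpy, scipy, OpenCV 4.12 (cv2) and the standard library are available. Lean on these libraries where they do the work, as an engineer would, in place of code of your own. Each camera call takes 0.05 s, during which the arm holds its last target. There are 200 camera calls.

## Working session

There is one attempt and no reset: what is moved stays moved. The work goes in short steps, Python scripts to look and compute and a shell command to move; the robot and the scene stay as the last step left them, time stands still between calls to the robot, and variables do not carry over. Pictures are saved under pics/ and viewed, at most 14 in all, crops included, and the job is handed in when it is done.

```bash
mkdir -p pics; ls; cat > h.py <<'E'
import numpy as np, cv2
from cell import robot
from scipy.spatial.transform import Rotation as R
def save(n,name,f=None):
    f=f or robot.grab_frame(n); cv2.imwrite('pics/'+name+'.png',f['image'][:,:,::-1]); np.savez('pics/'+name,**{k:v for k,v in f.items() if isinstance(v,(np.ndarray,list))}); return f
def tool():
    s=robot.observe(); T=np.eye(4); T[:3,:3]=R.from_euler('xyz',s['tool_rot'],degrees=True).as_matrix(); T[:3,3]=s['position']; return T
def cast(f,px,z,T=None):
    """pixels -> world points on plane z"""
    C=np.linalg.inv(f['world_to_cam']) if 'world_to_cam' in f else T@np.array(f['tool_from_camera'])
    K=np.array(f['mtx']); d=np.array(f['dist']) if 'dist' in f else None
    p=cv2.undistortPoints(np.array(px,float).reshape(-1,1,2),K,d).reshape(-1,2)
    r=(C[:3,:3]@np.c_[p[:,0],-p[:,1],-np.ones(len(p))].T).T
    o=C[:3,3]; return o+r*((np.asarray(z)-o[2])/r[:,2])[:,None]
E
python3 - <<'E'
from h import *
for n in ('top','side'):
    f=save(n,n+'0'); print(n,f.keys(),f['mtx'],np.linalg.inv(f['world_to_cam']).round(3))
T=tool();f=save('wrist','wr0');print(f.keys(),np.array(f['tool_from_camera']).round(3),T.round(3))
E
```

```text
pics
top dict_keys(['image', 'mtx', 'world_to_cam']) [[494.39564528   0.         256.27542492]
 [  0.         494.39564528 194.58146887]
 [  0.           0.           1.        ]] [[-0.029  0.996 -0.085  0.398]
 [-1.    -0.029 -0.002 -0.054]
 [-0.004  0.085  0.996  1.681]
 [ 0.     0.     0.     1.   ]]
side dict_keys(['image', 'mtx', 'world_to_cam']) [[415.92269162   0.         249.43240756]
 [  0.         415.92269162 191.46335117]
 [  0.           0.           1.        ]] [[-0.833  0.359 -0.42   0.093]
 [-0.553 -0.524  0.648  0.63 ]
 [ 0.013  0.772  0.635  0.739]
 [ 0.     0.     0.     1.   ]]
dict_keys(['image', 'mtx', 'tool_from_camera']) [[-0.     0.959  0.284  0.072]
 [ 1.    -0.     0.001 -0.001]
 [ 0.001  0.284 -0.959 -0.143]
 [ 0.     0.     0.     1.   ]] [[ 0.931  0.364 -0.     0.228]
 [ 0.364 -0.931  0.001 -0.582]
 [-0.    -0.001 -1.     0.231]
 [ 0.     0.     0.     1.   ]]
```

```bash
python3 -c "
import cv2
a=cv2.imread('pics/top0.png');cv2.imwrite('pics/top0b.png',cv2.resize(a,(800,600),interpolation=cv2.INTER_CUBIC))"
```

```text
(no output)
```

View pics/top0b.png

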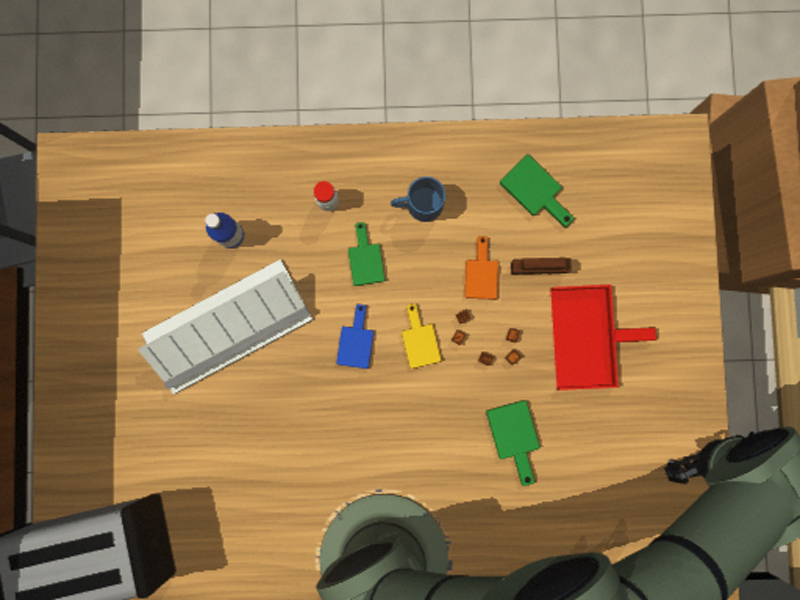

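View pics/side0.png

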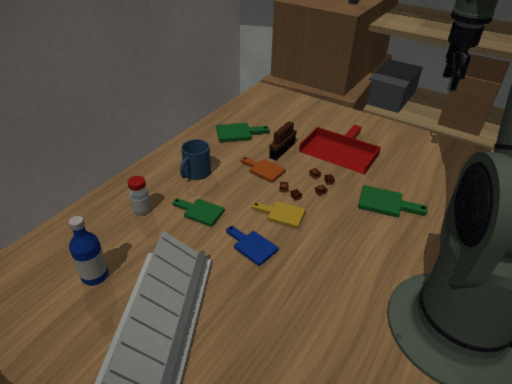

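```bash
cat > m.py <<'E'
from h import *
def masks(img):
    h=cv2.cvtColor(img,cv2.COLOR_RGB2HSV); H,S,V=[h[...,i].astype(int) for i in range(3)]
    return dict(blue=(abs(H-112)<10)&(S>150)&(V>120),yellow=(abs(H-25)<5)&(S>190)&(V>150),green=(abs(H-62)<18)&(S>140)&(V>60),
      orange=(abs(H-10)<5)&(S>190)&(V>150),red=((H<4)|(H>175))&(S>190)&(V>80),brown=((H<14)|(H>175))&(S>90)&(V<150)&(V>25))
def blobs(m,amin=25):
    n,l,st,c=cv2.connectedComponentsWithStats(m.astype(np.uint8))
    return [np.argwhere(l==i)[:,::-1] for i in range(1,n) if st[i,4]>=amin]
def board(W):
    """W Nx2 board-top points -> blade centre, handle yaw, length, width"""
    (c,s,a)=cv2.minAreaRect((W*1000).astype(np.float32)); b=cv2.boxPoints((c,s,a))/1000
    e=[b[1]-b[0],b[2]-b[1]]; L=max(e,key=np.linalg.norm); l=np.linalg.norm(L); w=min(map(np.linalg.norm,e)); u=L/l; c=np.array(c)/1000
    if ((W-c)@u).mean()>0: u=-u
    return c-u*(l/2)+u*l*42/136, np.degrees(np.arctan2(u[1],u[0])), l, w
E
python3 - <<'E'
from m import *
f=robot.grab_frame('top'); M=masks(f['image'])
for k,m in M.items():
    for b in blobs(m):
        c=b.mean(0)
        z=.014 if k in('blue','yellow','green','orange') else .0
        if k=='brown': z=.014
        W=cast(f,b,z)[:,:2]
        if len(b)>300 and z and k!='brown':
            r=board(W); print(k,len(b),c.round(),r[0].round(3),*np.round(r[1:],3))
        else:
            rr=cv2.minAreaRect((W*1000).astype(np.float32)); print(k,len(b),c.round(),W.mean(0).round(3),np.round(rr[0]),np.round(rr[1]),round(rr[2]))
# stand corners (800-> 512 scale)
px=np.array([[146,333],[140,350],[172,392],[283,260],[313,318],[278,271],[175,380]])*.64
for p in px: print(p, [cast(f,[p],z)[0,:2].round(3).tolist() for z in (0,.028,.09)])
E
```

```text
blue 31 [135. 149.] [0.71  0.356] [710. 358.] [30. 14.] 62
blue 552 [227. 219.] [0.452 0.05 ] -10.036 0.132 0.066
yellow 594 [268. 218.] [ 0.45  -0.092] 12.169 0.133 0.069
green 937 [342. 121.] [ 0.795 -0.343] -137.516 0.17 0.089
green 550 [234. 166.] [0.63  0.021] 7.117 0.132 0.068
green 999 [329. 278.] [ 0.266 -0.283] -166.096 0.172 0.088
orange 591 [308. 175.] [ 0.592 -0.229] -2.07 0.134 0.068
red 122 [207. 122.] [0.798 0.112] [798. 112.] [40. 42.] 44
red 2719 [376. 215.] [ 0.459 -0.456] [ 460. -492.] [222. 220.] 1
brown 346 [346. 170.] [ 0.617 -0.36 ] [ 617. -360.] [126.  31.] 88
brown 1402 [  5. 254.] [0.368 0.799] [364. 797.] [569.  34.] 1
brown 141 [389. 212.] [ 0.47  -0.497] [ 467. -499.] [218.  55.] 15
brown 48 [296. 202.] [ 0.511 -0.185] [ 510. -185.] [20. 26.] 25
brown 37 [293. 216.] [ 0.466 -0.173] [ 466. -174.] [21. 24.] 62
brown 46 [328. 214.] [ 0.466 -0.291] [ 467. -291.] [23. 27.] 70
brown 32 [328. 228.] [ 0.421 -0.289] [ 420. -290.] [21. 24.] 43
brown 52 [311. 229.] [ 0.418 -0.231] [ 419. -231.] [26. 23.] 62
[ 93.44 213.12] [[0.495, 0.504], [0.493, 0.495], [0.489, 0.475]]
[ 89.6 224. ] [[0.458, 0.518], [0.457, 0.508], [0.455, 0.487]]
[110.08 250.88] [[0.365, 0.448], [0.366, 0.44], [0.367, 0.421]]
[181.12 166.4 ] [[0.646, 0.203], [0.642, 0.199], [0.633, 0.189]]
[200.32 203.52] [[0.517, 0.14], [0.515, 0.137], [0.51, 0.129]]
[177.92 173.44] [[0.622, 0.215], [0.618, 0.21], [0.61, 0.2]]
[112.  243.2] [[0.391, 0.442], [0.391, 0.433], [0.391, 0.415]]
```

```bash
python3 -c "
import cv2
a=cv2.imread('pics/top0.png');b=cv2.imread('pics/side0.png')
import numpy as np
x=cv2.resize(a[155:260,80:210],(400,323),interpolation=cv2.INTER_CUBIC);y=cv2.resize(b[224:384,90:220],(400,492),interpolation=cv2.INTER_CUBIC)
o=np.zeros((492,800,3),'u1');o[:323,:400]=x;o[:,400:]=y;cv2.imwrite('pics/stand.png',o)"
```

```text
(no output)
```

View pics/stand.png

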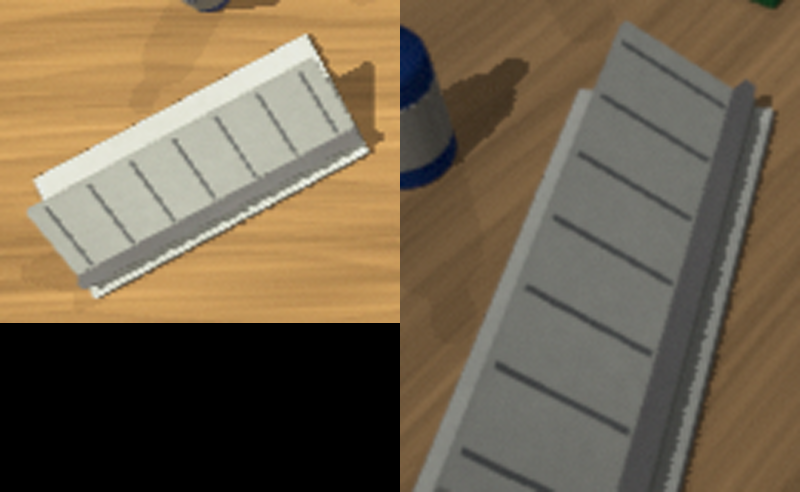

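```bash
cat >> h.py <<'E'
def Rt(yaw,tilt=0):
    """tool x along world yaw, pointing down; tilt: tool z leans towards +x"""
    return (R.from_euler('z',yaw,degrees=True)*R.from_euler('y',-tilt,degrees=True)*R.from_euler('x',180,degrees=True)).as_matrix()
def rel(pos,Rm,T=None):
    T=tool() if T is None else T
    w=R.from_matrix(T[:3,:3].T@Rm).as_rotvec(degrees=True)
    print('now',T[:3,3].round(4),'rot first',w.round(2),'then dp mm',(Rm.T@(np.array(pos)-T[:3,3])*1000).round(1),'| dp first',(T[:3,:3].T@(np.array(pos)-T[:3,3])*1000).round(1))
E
python3 - <<'E'
from h import *
rel([.523,.0375,.18],Rt(-10)); print(robot.observe()['opening'])
a=cv2.imread('pics/top0.png');o=[cv2.resize(a[y-45:y+45,x-45:x+45],(260,260)) for x,y in((234,166),(342,121),(329,278))]
cv2.imwrite('pics/greens.png',np.hstack(o))
E
```

```text
now [ 0.2275 -0.5819  0.231 ] rot first [-4.000e-02  1.000e-02  3.136e+01] then dp mm [ 183.4 -661.3   51. ] | dp first [ 500.7 -469.2   51.3]
0.08547588969704668
```

View pics/greens.png

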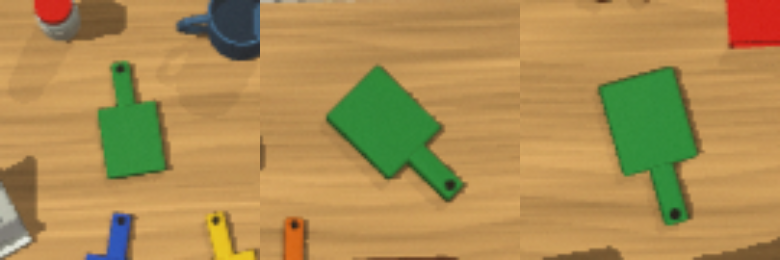

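Small green at top-view (234,166) measures 132×68 mm, so it's board3. The greens at (342,121) and (329,278) are about 170×88 mm, which are decoys. The blue, yellow and orange boards each appear once, at (227,219), (268,218) and (308,175). The stand's lip faces the robot. I'll start with blue.

```bash
python3 -m pendant '[{"dp":[0,0,0],"delta_rot":[0,0,7.84],"gripper":-1},{"dp":[0,0,0],"delta_rot":[0,0,7.84],"gripper":-1},{"dp":[0,0,0],"delta_rot":[0,0,7.84],"gripper":-1},{"dp":[0,0,0],"delta_rot":[0,0,7.84],"gripper":-1},{"dp":[0.0115,-0.0413,0],"delta_rot":[0,0,0],"gripper":-1},{"dp":[0.0115,-0.0413,0],"delta_rot":[0,0,0],"gripper":-1},{"dp":[0.0115,-0.0413,0],"delta_rot":[0,0,0],"gripper":-1},{"dp":[0.0115,-0.0413,0],"delta_rot":[0,0,0],"gripper":-1},{"dp":[0.0115,-0.0413,0],"delta_rot":[0,0,0],"gripper":-1},{"dp":[0.0115,-0.0413,0],"delta_rot":[0,0,0],"gripper":-1}]' 60
python3 -m pendant '[{"dp":[0.0115,-0.0413,0],"delta_rot":[0,0,0],"gripper":-0.5},{"dp":[0.0115,-0.0413,0],"delta_rot":[0,0,0],"gripper":-0.5},{"dp":[0.0115,-0.0413,0.007],"delta_rot":[0,0,0],"gripper":-0.5},{"dp":[0.0115,-0.0413,0.007],"delta_rot":[0,0,0],"gripper":-0.5},{"dp":[0.0115,-0.0413,0.007],"delta_rot":[0,0,0],"gripper":-0.5},{"dp":[0.0115,-0.0413,0.007],"delta_rot":[0,0,0],"gripper":-0.5},{"dp":[0.0115,-0.0413,0.007],"delta_rot":[0,0,0],"gripper":-0.5},{"dp":[0.0115,-0.0413,0.007],"delta_rot":[0,0,0],"gripper":-0.5},{"dp":[0.0115,-0.0413,0.007],"delta_rot":[0,0,0],"gripper":-0.5},{"dp":[0.0115,-0.0413,0.002],"delta_rot":[0,0,0],"gripper":-0.5}]'
python3 - <<'E'
from m import *
T=tool(); f=save('wrist','w1'); print(f['mtx'],T[:3,3])
for b in blobs(masks(f['image'])['blue'],500):
    r=board(cast(f,b,.014,T)[:,:2]); print(len(b),b.min(0),b.max(0),r)
E
```

```text
time: 1.45
position: [0.3391, -0.3487, 0.2313]
tool_rot: [180.0, -0.0, -10.0]
wrist_force: [0.3, 0.1, -0.1]
opening: 0.0854
finger_force: 0.0
time: 2.7
position: [0.5239, 0.038, 0.1799]
tool_rot: [180.0, 0.0, -10.0]
wrist_force: [0.8, -0.3, 0.1]
opening: 0.0642
finger_force: 0.0
[[287.34722704   0.         258.12907185]
 [  0.         287.34722704 190.80089356]
 [  0.           0.           1.        ]] [0.52388186 0.03802106 0.17986859]
4295 [230 158] [288 265] (array([0.45098038, 0.05046333]), np.float32(-9.997903), np.float32(0.13120481), np.float32(0.067165345))
```

View pics/w1.png

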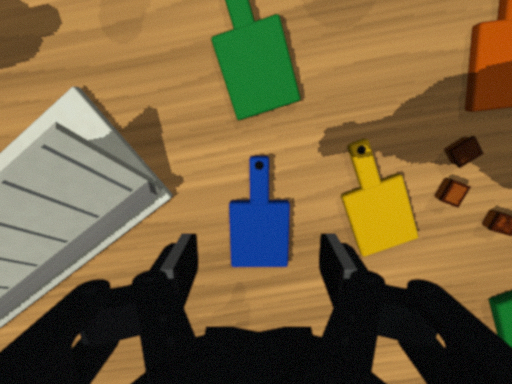

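```bash
python3 -m pendant '[{"dp":[-0.002,0,0.022],"delta_rot":[0,0,0],"gripper":-0.3},{"dp":[0,0,0.022],"delta_rot":[0,0,0],"gripper":-0.3},{"dp":[0,0,0.022],"delta_rot":[0,0,0],"gripper":-0.3},{"dp":[0,0,0.022],"delta_rot":[0,0,0],"gripper":-0.3},{"dp":[0,0,0.022],"delta_rot":[0,0,0],"gripper":-0.3},{"dp":[0,0,0.022],"delta_rot":[0,0,0],"gripper":-0.3},{"dp":[0,0,0.022],"delta_rot":[0,0,0],"gripper":-0.3},{"dp":[0,0,0.012],"delta_rot":[0,0,0],"gripper":-0.3},{"dp":[0,0,0.010],"delta_rot":[0,0,0],"gripper":-0.3},{"dp":[0,0,0],"delta_rot":[0,0,0],"gripper":-0.3}]' 60
python3 -m pendant '[{"dp":[0,0,0],"delta_rot":[0,0,0],"gripper":1},{"dp":[0,0,0],"delta_rot":[0,0,0],"gripper":1},{"dp":[0,0,0],"delta_rot":[0,0,0],"gripper":1},{"dp":[0,0,0],"delta_rot":[0,0,0],"gripper":1},{"dp":[0,0,0],"delta_rot":[0,0,0],"gripper":1},{"dp":[0,0,0],"delta_rot":[0,0,0],"gripper":1},{"dp":[0,0,0],"delta_rot":[0,0,0],"gripper":1},{"dp":[0,0,-0.02],"delta_rot":[0,0,0],"gripper":1},{"dp":[0,0,-0.03],"delta_rot":[0,0,0],"gripper":1},{"dp":[0,0,-0.03],"delta_rot":[0,0,0],"gripper":1}]'
python3 - <<'E'
from m import *
# stand from wrist picture: face corners near end (pixels from view) 
T=np.eye(4);T[:3,:3]=Rt(-10);T[:3,3]=[.5239,.038,.1799]
d=np.load('pics/w1.npz'); f={k:d[k] for k in d.files}
for p,z in (((60,125),.0897),((148,182),.030),((157,191),.040),((170,195),.028)): print(p,cast(f,[p],z,T)[0].round(4))
f=dict(np.load('pics/top0.npz'))
for p in ((313,57),(28,208)): print(cast(f,[[80+p[0]/3.077,155+p[1]/3.077]],.0897)[0].round(4))
E
```

```text
time: 4.0
position: [0.5215, 0.0371, 0.004]
tool_rot: [180.0, 0.0, -10.0]
wrist_force: [-0.7, 0.2, 0.3]
opening: 0.0552
finger_force: 0.0
time: 5.25
position: [0.5216, 0.0371, 0.0855]
tool_rot: [-180.0, -0.0, -10.0]
wrist_force: [-0.0, -0.1, -0.3]
opening: 0.0199
finger_force: 59.3
(60, 125) [0.607  0.1835 0.0897]
(148, 182) [0.5384 0.1539 0.03  ]
(157, 191) [0.5294 0.1431 0.04  ]
(170, 195) [0.5199 0.1355 0.028 ]
[0.6096 0.1879 0.0897]
[0.4593 0.4886 0.0897]
```

```bash
cat >> h.py <<'E'
O=np.array([.4676,.3051,.028]); YAW=26.2
def rest(p):
    c,s=np.cos(np.radians(40)),np.sin(np.radians(40)); x,y,z=np.array(p)/1000
    v=np.array([x*c-z*s,y,x*s+z*c]); return O+R.from_euler('z',YAW,degrees=True).apply(v)
def to_rest(P):
    v=R.from_euler('z',-YAW,degrees=True).apply(np.array(P)-O); c,s=np.cos(np.radians(40)),np.sin(np.radians(40))
    v=np.atleast_2d(v); return np.c_[v[:,0]*c+v[:,2]*s,v[:,1],-v[:,0]*s+v[:,2]*c]*1000
E
python3 - <<'E'
from h import *
T=tool()
rel(rest([134,123,64]),Rt(YAW,40)); print(rest([134,123,64]))
E
```

```text
now [0.5216 0.0371 0.0855] rot first [ 12.63  38.63 -34.7 ] then dp mm [ 150.6 -387.3   25. ] | dp first [-122.7 -390.2  -77.7]
[0.46848653 0.44262049 0.16316038]
```

```bash
python3 -m pendant '[{"dp":[0,0,-0.04],"delta_rot":[0,0,0],"gripper":1},{"dp":[0,0,-0.04],"delta_rot":[0,0,0],"gripper":1},{"dp":[0,-0.03,-0.03],"delta_rot":[0,0,0],"gripper":1},{"dp":[0,0,0],"delta_rot":[2.105,6.438,-5.783],"gripper":1},{"dp":[0,0,0],"delta_rot":[2.105,6.438,-5.783],"gripper":1},{"dp":[0,0,0],"delta_rot":[2.105,6.438,-5.783],"gripper":1},{"dp":[0,0,0],"delta_rot":[2.105,6.438,-5.783],"gripper":1},{"dp":[0,0,0],"delta_rot":[2.105,6.438,-5.783],"gripper":1},{"dp":[0,0,0],"delta_rot":[2.105,6.438,-5.783],"gripper":1},{"dp":[0,0,0],"delta_rot":[0,0,0],"gripper":1}]'
python3 - <<'E'
from h import *
T=tool();save('wrist','w2')
rel(rest([134,123,64]),Rt(YAW,40)); print(T)
E
```

```text
time: 6.5
position: [0.5206, 0.0563, 0.1851]
tool_rot: [-177.9, -27.6, 16.8]
wrist_force: [-0.0, 0.5, 0.2]
opening: 0.0198
finger_force: 59.4
now [0.5208 0.0569 0.1853] rot first [ 3.17 12.22 -8.13] then dp mm [  80.3 -369.2   96.2] | dp first [  43.6 -382.5   62. ]
[[ 0.84838809  0.30473931  0.43286442  0.52063912]
 [ 0.25601178 -0.95189713  0.16837403  0.05625241]
 [ 0.46335258 -0.03202813 -0.88559504  0.18512167]
 [ 0.          0.          0.          1.        ]]
```

View pics/w2.png

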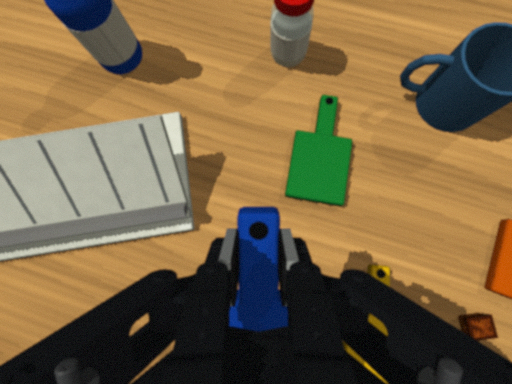

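```bash
python3 -m pendant '[{"dp":[0,0,0],"delta_rot":[0.79,3.06,-2.03],"gripper":1},{"dp":[0,0,0],"delta_rot":[0.79,3.06,-2.03],"gripper":1},{"dp":[0,0,0],"delta_rot":[0.79,3.06,-2.03],"gripper":1},{"dp":[0,0,0],"delta_rot":[0.79,3.06,-2.03],"gripper":1},{"dp":[0.014,-0.03,0],"delta_rot":[0,0,0],"gripper":1},{"dp":[0.014,-0.03,0],"delta_rot":[0,0,0],"gripper":1},{"dp":[0.014,-0.03,0],"delta_rot":[0,0,0],"gripper":1},{"dp":[0.014,-0.03,0],"delta_rot":[0,0,0],"gripper":1},{"dp":[0.014,-0.03,0],"delta_rot":[0,0,0],"gripper":1},{"dp":[0.01,-0.03,0],"delta_rot":[0,0,0],"gripper":1}]'
python3 -m pendant '[{"dp":[0,-0.03,0],"delta_rot":[0,0,0],"gripper":1},{"dp":[0,-0.03,0.012],"delta_rot":[0,0,0],"gripper":1},{"dp":[0,-0.03,0.012],"delta_rot":[0,0,0],"gripper":1},{"dp":[0,-0.03,0.012],"delta_rot":[0,0,0],"gripper":1},{"dp":[0,-0.03,0.012],"delta_rot":[0,0,0],"gripper":1},{"dp":[0,-0.03,0.012],"delta_rot":[0,0,0],"gripper":1},{"dp":[0,-0.009,0.012],"delta_rot":[0,0,0],"gripper":1},{"dp":[0,0,0.012],"delta_rot":[0,0,0],"gripper":1},{"dp":[0,0,0],"delta_rot":[0,0,0],"gripper":1},{"dp":[0,0,0],"delta_rot":[0,0,0],"gripper":1}]'
python3 - <<'E'
from h import *
T=tool();save('wrist','w3');np.save('pics/T3',T)
print(to_rest(T[:3,3]));rel(rest([134,123,4]),Rt(YAW,40))
E
```

```text
time: 7.8
position: [0.5089, 0.2218, 0.2629]
tool_rot: [-178.4, -35.7, 25.6]
wrist_force: [-0.3, 0.5, -1.5]
opening: 0.0199
finger_force: 59.4
time: 9.05
position: [0.4951, 0.3343, 0.2295]
tool_rot: [-178.7, -32.9, 25.7]
wrist_force: [-0.6, 0.1, -0.8]
opening: 0.0205
finger_force: 59.4
[[158.30391077  14.08430221 130.20234114]]
now [0.495  0.3346 0.2296] rot first [-1.04  7.04 -0.5 ] then dp mm [ -24.4 -108.7  126.3] | dp first [  -9.6 -106.2  130.4]
```

View pics/w3.png

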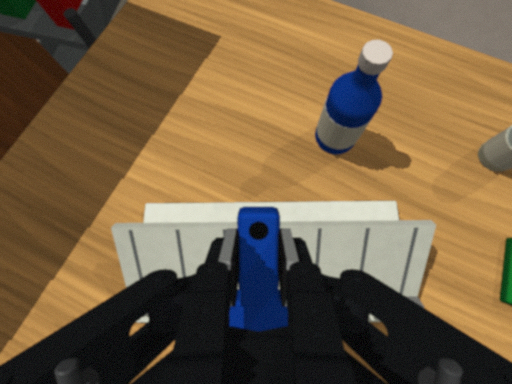

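```bash
python3 - <<'E'
from h import *
print(robot.observe()['joint_positions'])
T=np.load('pics/T3.npy');f=dict(np.load('pics/w3.npz'))
P=cast(f,[(113,225),(434,222)],.0897,T);print(P,to_rest(P))
E
```

```text
[ -53.15958692   16.44831529   10.25690792  124.62470552   38.28144392
    9.26492613 -144.33218393]
[[0.45551009 0.49074854 0.0897    ]
 [0.60700358 0.18994595 0.0897    ]] [[  94.13888648  171.9124772     1.55172483]
 [  96.53101493 -164.87043394   -0.45550928]]
```

The IK ran joints 6 and 7 to their limits at 40° tilt. I'll put blue back down, re-grip it with the tool leaning −25°, and place it with a 15° tool tilt instead.

```bash
sed -i 's/^O=.*/O=np.array([.4669,.3057,.028]); YAW=26.4/' h.py
python3 - <<'E'
from h import *
rel([.50,.05,.20],Rt(0))
E
```

```text
now [0.495  0.3346 0.2296] rot first [ -8.68 -32.11  25.36] then dp mm [  5.  284.6  29.6] | dp first [-115.8  257.6  -45.9]
```

```bash
python3 -m pendant '[{"dp":[-0.0145,0.0322,-0.0057],"delta_rot":[0,0,0],"gripper":1},{"dp":[-0.0145,0.0322,-0.0057],"delta_rot":[0,0,0],"gripper":1},{"dp":[-0.0145,0.0322,-0.0057],"delta_rot":[0,0,0],"gripper":1},{"dp":[-0.0145,0.0322,-0.0057],"delta_rot":[0,0,0],"gripper":1},{"dp":[-0.0145,0.0322,-0.0057],"delta_rot":[0,0,0],"gripper":1},{"dp":[-0.0145,0.0322,-0.0057],"delta_rot":[0,0,0],"gripper":1},{"dp":[-0.0145,0.0322,-0.0057],"delta_rot":[0,0,0],"gripper":1},{"dp":[-0.0145,0.0322,-0.0057],"delta_rot":[0,0,0],"gripper":1},{"dp":[0,0,0],"delta_rot":[-1.085,-4.01,3.17],"gripper":1},{"dp":[0,0,0],"delta_rot":[-1.085,-4.01,3.17],"gripper":1}]'
python3 -m pendant '[{"dp":[0,0,0],"delta_rot":[-1.085,-4.01,3.17],"gripper":1},{"dp":[0,0,0],"delta_rot":[-1.085,-4.01,3.17],"gripper":1},{"dp":[0,0,0],"delta_rot":[-1.085,-4.01,3.17],"gripper":1},{"dp":[0,0,0],"delta_rot":[-1.085,-4.01,3.17],"gripper":1},{"dp":[0,0,0],"delta_rot":[-1.085,-4.01,3.17],"gripper":1},{"dp":[0,0,0],"delta_rot":[-1.085,-4.01,3.17],"gripper":1},{"dp":[0,0,0],"delta_rot":[0,0,0],"gripper":1},{"dp":[0,0,0],"delta_rot":[0,0,0],"gripper":1},{"dp":[0,0,0],"delta_rot":[0,0,0],"gripper":1},{"dp":[0,0,0],"delta_rot":[0,0,0],"gripper":1}]'
python3 - <<'E'
from h import *
rel([.50,.05,.005],Rt(0)); print(robot.observe()['joint_positions'].round(1) if hasattr(robot.observe()['joint_positions'],'round') else robot.observe()['joint_positions'])
E
```

```text
time: 10.35
position: [0.5013, 0.1381, 0.213]
tool_rot: [-177.6, -23.2, 18.8]
wrist_force: [0.4, -0.4, -1.2]
opening: 0.02
finger_force: 59.4
time: 11.6
position: [0.5013, 0.1395, 0.2129]
tool_rot: [179.4, 1.2, 0.2]
wrist_force: [-0.1, -0.0, -2.2]
opening: 0.02
finger_force: 59.4
now [0.5013 0.1395 0.2129] rot first [0.6  1.16 0.18] then dp mm [ -1.3  89.5 207.9] | dp first [  2.6  87.3 208.8]
[  16.9   30.8  -54.1  105.6   28.5   59.9 -138.6]
```

```bash
python3 -m pendant '[{"dp":[0,0,0],"delta_rot":[0.6,1.16,0.18],"gripper":1},{"dp":[0,0.03,0.02],"delta_rot":[0,0,0],"gripper":1},{"dp":[0,0.03,0.03],"delta_rot":[0,0,0],"gripper":1},{"dp":[0,0.03,0.03],"delta_rot":[0,0,0],"gripper":1},{"dp":[0,0,0.03],"delta_rot":[0,0,0],"gripper":1},{"dp":[0,0,0.03],"delta_rot":[0,0,0],"gripper":1},{"dp":[0,0,0.03],"delta_rot":[0,0,0],"gripper":1},{"dp":[0,0,0.02],"delta_rot":[0,0,0],"gripper":1},{"dp":[0,0,0.01],"delta_rot":[0,0,0],"gripper":1},{"dp":[0,0,0.006],"delta_rot":[0,0,0],"gripper":1}]'
python3 -m pendant '[{"dp":[0,0,0],"delta_rot":[0,0,0],"gripper":-0.3},{"dp":[0,0,0],"delta_rot":[0,0,0],"gripper":-0.3},{"dp":[0,0,0],"delta_rot":[0,0,0],"gripper":-0.3},{"dp":[0,0,0],"delta_rot":[0,0,0],"gripper":-0.3},{"dp":[0,0,-0.03],"delta_rot":[0,0,0],"gripper":-0.3},{"dp":[0,0,-0.05],"delta_rot":[0,0,0],"gripper":-0.3},{"dp":[0,0,-0.05],"delta_rot":[0,0,0],"gripper":-0.3},{"dp":[0,0,-0.05],"delta_rot":[0,0,0],"gripper":-0.3},{"dp":[0,0,0],"delta_rot":[0,0,-9],"gripper":-0.3},{"dp":[0,0,0],"delta_rot":[0,0,-9],"gripper":-0.3}]'
python3 -m pendant '[{"dp":[0,0,0],"delta_rot":[0,0,-9],"gripper":-0.3},{"dp":[0,0,0],"delta_rot":[0,0,-9],"gripper":-0.3},{"dp":[0,0,0],"delta_rot":[0,0,-9],"gripper":-0.3},{"dp":[0,0,0],"delta_rot":[0,0,-9],"gripper":-0.3},{"dp":[0,0,0],"delta_rot":[0,0,-9],"gripper":-0.3},{"dp":[0,0,0],"delta_rot":[0,0,-9],"gripper":-0.3},{"dp":[0,0,0],"delta_rot":[0,0,-9],"gripper":-0.3},{"dp":[0,0,0],"delta_rot":[0,0,-9],"gripper":-0.3},{"dp":[0,0,0],"delta_rot":[0,0,-9],"gripper":-0.3},{"dp":[0,0,0],"delta_rot":[0,0,-9],"gripper":-0.3}]'
python3 -m pendant '[{"dp":[0,0,0],"delta_rot":[0,0,-9],"gripper":-0.3},{"dp":[0,0,0],"delta_rot":[0,0,-9],"gripper":-0.3},{"dp":[0,0,0],"delta_rot":[0,0,-9],"gripper":-0.3},{"dp":[0,0,0],"delta_rot":[0,0,-9],"gripper":-0.3},{"dp":[0,0,0],"delta_rot":[0,0,-9],"gripper":-0.3},{"dp":[0,0,0],"delta_rot":[0,0,-9],"gripper":-0.3},{"dp":[0,0,0],"delta_rot":[0,0,-9],"gripper":-0.3},{"dp":[0,0,0],"delta_rot":[0,0,-9],"gripper":-0.3},{"dp":[0,0,0],"delta_rot":[0,0,0],"gripper":-0.3},{"dp":[0,0,0],"delta_rot":[0,0,0],"gripper":-0.3}]'
python3 - <<'E'
from m import *
print(np.round(robot.observe()['joint_positions'],1))
T=tool(); f=save('wrist','w4')
for b in blobs(masks(f['image'])['blue'],500):
    W=cast(f,b,.014,T)[:,:2]; r=board(W); print(len(b),b.min(0),b.max(0),r)
f=robot.grab_frame('top')
for b in blobs(masks(f['image'])['blue'],300): print('top',b.mean(0),board(cast(f,b,.014)[:,:2]))
E
```

```text
time: 12.85
position: [0.5014, 0.0499, 0.0068]
tool_rot: [-180.0, 0.0, 0.0]
wrist_force: [0.0, -0.1, -1.0]
opening: 0.02
finger_force: 59.3
time: 14.1
position: [0.5016, 0.0495, 0.1875]
tool_rot: [180.0, -0.0, 18.3]
wrist_force: [-0.3, -0.6, -0.5]
opening: 0.0555
finger_force: 0.0
time: 15.35
position: [0.5014, 0.0496, 0.1868]
tool_rot: [-180.0, -0.0, 108.3]
wrist_force: [0.8, 0.0, 0.4]
opening: 0.0553
finger_force: 0.0
time: 16.6
position: [0.5014, 0.0497, 0.1868]
tool_rot: [180.0, -0.0, 179.8]
wrist_force: [-0.2, 0.7, -1.0]
opening: 0.0554
finger_force: 0.0
[ 41.2  48.5 -83.4 109.8  51.4  72.2  29.9]
5877 [226  63] [291 188] (array([0.42726904, 0.0509005 ]), np.float32(-0.44821173), np.float32(0.13186707), np.float32(0.06743584))
```

```bash
python3 - <<'E'
from h import *
rel([.4985,.0503,.009],Rt(179.6,25))
E
```

```text
now [0.5014 0.0497 0.1868] rot first [-0.06 24.96  0.25] then dp mm [-72.5   0.6 162.4] | dp first [  2.8   0.6 177.8]
```

```bash
python3 -m pendant '[{"dp":[0,0,0],"delta_rot":[0,6.24,0],"gripper":-0.3},{"dp":[0,0,0],"delta_rot":[0,6.24,0],"gripper":-0.3},{"dp":[0,0,0],"delta_rot":[0,6.24,0],"gripper":-0.3},{"dp":[0,0,0],"delta_rot":[0,6.24,0.2],"gripper":-0.3},{"dp":[-0.018,0.0005,0.015],"delta_rot":[0,0,0],"gripper":-0.3},{"dp":[-0.018,0,0.015],"delta_rot":[0,0,0],"gripper":-0.3},{"dp":[-0.018,0,0.015],"delta_rot":[0,0,0],"gripper":-0.3},{"dp":[-0.0185,0,0.015],"delta_rot":[0,0,0],"gripper":-0.3},{"dp":[0,0,0.025],"delta_rot":[0,0,0],"gripper":-0.3},{"dp":[0,0,0.025],"delta_rot":[0,0,0],"gripper":-0.3}]'
python3 -c "
from h import *
print(np.round(robot.observe()['joint_positions'],1)); rel([.4985,.0503,.009],Rt(179.6,25))"
```

```text
time: 17.95
position: [0.5206, 0.0501, 0.0549]
tool_rot: [-179.9, -25.0, 179.8]
wrist_force: [0.1, -0.0, 0.7]
opening: 0.0557
finger_force: 0.0
[ 28.8  67.8 -70.   90.7  46.7  86.7  39.6]
now [0.5206 0.0501 0.0549] rot first [-0.14  0.02  0.16] then dp mm [ 0.7 -0.  50.9] | dp first [ 0.7  0.1 50.9]
```

```bash
python3 -m pendant '[{"dp":[0.0007,0,0.015],"delta_rot":[0,0,0],"gripper":-0.3},{"dp":[0,0,0.015],"delta_rot":[0,0,0],"gripper":-0.3},{"dp":[0,0,0.012],"delta_rot":[0,0,0],"gripper":-0.3},{"dp":[0,0,0.009],"delta_rot":[0,0,0],"gripper":-0.3},{"dp":[0,0,0],"delta_rot":[0,0,0],"gripper":1},{"dp":[0,0,0],"delta_rot":[0,0,0],"gripper":1},{"dp":[0,0,0],"delta_rot":[0,0,0],"gripper":1},{"dp":[0,0,0],"delta_rot":[0,0,0],"gripper":1},{"dp":[0,0,0],"delta_rot":[0,0,0],"gripper":1},{"dp":[0,0,0],"delta_rot":[0,0,0],"gripper":1}]' 80
python3 -c "
from h import *
print(tool().round(4))"
python3 -m pendant '[{"dp":[0.0126,0,-0.0272],"delta_rot":[0,0,0],"gripper":1},{"dp":[0.0126,0,-0.0272],"delta_rot":[0,0,0],"gripper":1},{"dp":[0.0126,0,-0.0272],"delta_rot":[0,0,0],"gripper":1},{"dp":[0.0126,0,-0.0272],"delta_rot":[0,0,0],"gripper":1},{"dp":[0.0126,0,-0.0272],"delta_rot":[0,0,0],"gripper":1},{"dp":[0.0126,0,-0.0272],"delta_rot":[0,0,0],"gripper":1},{"dp":[0,0,0],"delta_rot":[0,-5,0],"gripper":1},{"dp":[0,0,0],"delta_rot":[0,-5,0],"gripper":1},{"dp":[0,0,0],"delta_rot":[0,-5,0],"gripper":1},{"dp":[0,0,0],"delta_rot":[0,-5,0],"gripper":1}]'
python3 - <<'E'
from h import *
print(np.round(robot.observe()['joint_positions'],1)); rel(rest([130,123,60]),Rt(YAW+180,-15)); print(rest([130,123,60]))
E
```

```text
time: 19.2
position: [0.4989, 0.0502, 0.0112]
tool_rot: [-179.9, -25.0, 179.8]
wrist_force: [1.3, -0.8, 5.7]
opening: 0.0183
finger_force: 78.3
[[-9.067e-01  3.500e-03 -4.219e-01  4.989e-01]
 [ 3.600e-03  1.000e+00  5.000e-04  5.020e-02]
 [ 4.219e-01 -1.000e-03 -9.067e-01  1.120e-02]
 [ 0.000e+00  0.000e+00  0.000e+00  1.000e+00]]
time: 20.45
position: [0.4989, 0.0503, 0.1913]
tool_rot: [-179.9, -4.8, 179.8]
wrist_force: [0.5, 0.3, -1.3]
opening: 0.0182
finger_force: 78.4
[ 39.3  48.8 -81.3 106.2  46.9  75.7  33.4]
now [0.4989 0.0503 0.1913] rot first [ -2.46 -19.49 -26.61] then dp mm [-132.2  366.    70.4] | dp first [ 30.4 392.6  35.9]
[0.46686488 0.44300353 0.15752506]
```

```bash
python3 -m pendant '[{"dp":[0,0,0],"delta_rot":[-0.41,-3.25,-4.43],"gripper":1},{"dp":[0,0,0],"delta_rot":[-0.41,-3.25,-4.43],"gripper":1},{"dp":[0,0,0],"delta_rot":[-0.41,-3.25,-4.43],"gripper":1},{"dp":[0,0,0],"delta_rot":[-0.41,-3.25,-4.43],"gripper":1},{"dp":[0,0,0],"delta_rot":[-0.41,-3.25,-4.43],"gripper":1},{"dp":[0,0,0],"delta_rot":[-0.41,-3.25,-4.43],"gripper":1},{"dp":[-0.01,0.03,-0.005],"delta_rot":[0,0,0],"gripper":1},{"dp":[-0.01,0.03,0],"delta_rot":[0,0,0],"gripper":1},{"dp":[-0.01,0.03,0],"delta_rot":[0,0,0],"gripper":1},{"dp":[-0.01,0.03,0],"delta_rot":[0,0,0],"gripper":1}]'
python3 - <<'E'
from h import *
print(np.round(robot.observe()['joint_positions'],1)); rel(rest([130,123,60]),Rt(YAW+180,-15))
E
```

```text
time: 21.7
position: [0.4789, 0.1752, 0.2065]
tool_rot: [180.0, 14.9, -153.7]
wrist_force: [0.0, 0.6, -0.9]
opening: 0.0183
finger_force: 78.6
[ 33.   37.1 -82.1 119.8  55.6  52.   38.8]
now [0.4789 0.1752 0.2065] rot first [ 0.01 -0.13 -0.07] then dp mm [-91.9 245.2  75.3] | dp first [-91.8 245.3  75.2]
```

```bash
python3 -m pendant '[{"dp":[-0.0115,0.0306,0],"delta_rot":[0,0,0],"gripper":1},{"dp":[-0.0115,0.0306,0],"delta_rot":[0,0,0],"gripper":1},{"dp":[-0.0115,0.0306,0],"delta_rot":[0,0,0],"gripper":1},{"dp":[-0.0115,0.0306,0],"delta_rot":[0,0,0],"gripper":1},{"dp":[-0.0115,0.0306,0.012],"delta_rot":[0,0,0],"gripper":1},{"dp":[-0.0115,0.0306,0.012],"delta_rot":[0,0,0],"gripper":1},{"dp":[-0.0115,0.0306,0.012],"delta_rot":[0,0,0],"gripper":1},{"dp":[-0.0115,0.0306,0.012],"delta_rot":[0,0,0],"gripper":1},{"dp":[0,0,0.012],"delta_rot":[0,0,0],"gripper":1},{"dp":[0,0,0.015],"delta_rot":[0,0,0],"gripper":1}]'
python3 - <<'E'
from h import *
print(np.round(robot.observe()['joint_positions'],1)); rel(rest([120,123,17]),Rt(YAW+180,-15))
T=tool();np.save('pics/T5',T);save('wrist','w5');print(to_rest(T[:3,3]))
E
```

```text
time: 22.95
position: [0.4675, 0.4416, 0.1571]
tool_rot: [179.9, 14.9, -153.7]
wrist_force: [0.6, 0.5, -1.5]
opening: 0.0181
finger_force: 78.7
[ -8.6  46.8 -67.  103.5  64.2  59.   15.9]
now [0.4675 0.4416 0.1571] rot first [ 0.05 -0.12 -0.06] then dp mm [-9.3  1.5 42.8] | dp first [-9.4  1.5 42.8]
[[129.66677232 121.45375043  59.74927169]]
```

View pics/w5.png

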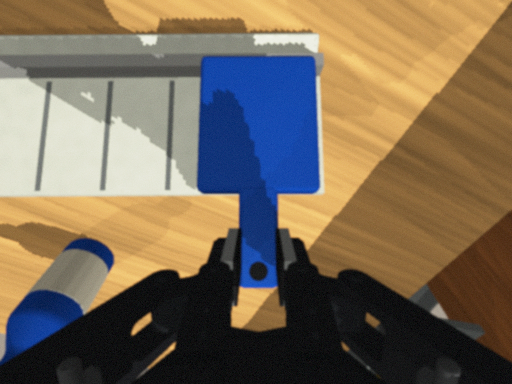

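```bash
python3 -m pendant '[{"dp":[-0.0024,0.0005,0.01],"delta_rot":[0,0,0],"gripper":1},{"dp":[-0.0024,0.0005,0.01],"delta_rot":[0,0,0],"gripper":1},{"dp":[-0.0024,0.0005,0.01],"delta_rot":[0,0,0],"gripper":1},{"dp":[-0.0022,0,0.008],"delta_rot":[0,0,0],"gripper":1},{"dp":[0,0,0.005],"delta_rot":[0,0,0],"gripper":1},{"dp":[0,0,0],"delta_rot":[0,0,0],"gripper":1},{"dp":[0,0,0],"delta_rot":[0,0,0],"gripper":1},{"dp":[0,0,0],"delta_rot":[0,0,0],"gripper":1},{"dp":[0,0,0],"delta_rot":[0,0,0],"gripper":1},{"dp":[0,0,0],"delta_rot":[0,0,0],"gripper":1}]'
python3 - <<'E'
from h import *
print(to_rest(tool()[:3,3])); rel(rest([120,123,9]),Rt(YAW+180,-15)); rel(rest([110,123,11]),Rt(YAW+180,-15))
E
```

```text
time: 24.25
position: [0.4846, 0.4522, 0.1181]
tool_rot: [179.9, 14.9, -153.7]
wrist_force: [0.1, 0.9, -1.7]
opening: 0.0179
finger_force: 78.7
[[119.94951444 123.35228649  17.02649774]]
now [0.4846 0.4522 0.1181] rot first [ 0.09 -0.13 -0.05] then dp mm [-3.4 -0.4  7.3] | dp first [-3.5 -0.4  7.2]
now [0.4846 0.4522 0.1181] rot first [ 0.09 -0.13 -0.05] then dp mm [ 6.5 -0.4  9.7] | dp first [ 6.4 -0.4  9.7]
```

```bash
python3 -m pendant '[{"dp":[-0.0008,0,0.0018],"delta_rot":[0,0,0],"gripper":1},{"dp":[-0.0008,0,0.0018],"delta_rot":[0,0,0],"gripper":1},{"dp":[-0.0004,0,0.0009],"delta_rot":[0,0,0],"gripper":1},{"dp":[0,0,0],"delta_rot":[0,0,0],"gripper":1},{"dp":[0,0,0],"delta_rot":[0,0,0],"gripper":1},{"dp":[0,0,0],"delta_rot":[0,0,0],"gripper":1},{"dp":[0,0,0],"delta_rot":[0,0,0],"gripper":1},{"dp":[0,0,0],"delta_rot":[0,0,0],"gripper":1},{"dp":[0,0,0],"delta_rot":[0,0,0],"gripper":1},{"dp":[0,0,0],"delta_rot":[0,0,0],"gripper":1}]'
python3 -m pendant '[{"dp":[0.0018,0,0.0008],"delta_rot":[0,0,0],"gripper":1},{"dp":[0.0018,0,0.0008],"delta_rot":[0,0,0],"gripper":1},{"dp":[0.0018,0,0.0008],"delta_rot":[0,0,0],"gripper":1},{"dp":[0,0,0],"delta_rot":[0,0,0],"gripper":1},{"dp":[0,0,0],"delta_rot":[0,0,0],"gripper":1},{"dp":[0,0,0],"delta_rot":[0,0,0],"gripper":1},{"dp":[0,0,0],"delta_rot":[0,0,0],"gripper":1},{"dp":[0,0,0],"delta_rot":[0,0,0],"gripper":1},{"dp":[0,0,0],"delta_rot":[0,0,0],"gripper":1},{"dp":[0,0,0],"delta_rot":[0,0,0],"gripper":1}]'
python3 -c "
from h import *
print(to_rest(tool()[:3,3]))"
```

```text
time: 25.5
position: [0.4874, 0.4536, 0.1144]
tool_rot: [179.9, 14.9, -153.7]
wrist_force: [-0.9, -1.4, 5.9]
opening: 0.0183
finger_force: 80.4
time: 26.75
position: [0.4831, 0.4519, 0.1109]
tool_rot: [179.9, 14.9, -153.6]
wrist_force: [-2.8, -0.6, 5.9]
opening: 0.0184
finger_force: 80.5
[[114.20316862 123.74128755  12.36709342]]
```

```bash
python3 -m pendant '[{"dp":[0.0018,0,0.0008],"delta_rot":[0,0,0],"gripper":1},{"dp":[0.0018,0,0.0008],"delta_rot":[0,0,0],"gripper":1},{"dp":[0,0,0],"delta_rot":[0,0,0],"gripper":1},{"dp":[0,0,0],"delta_rot":[0,0,0],"gripper":1},{"dp":[0,0,0],"delta_rot":[0,0,0],"gripper":1},{"dp":[0,0,0],"delta_rot":[0,0,0],"gripper":1},{"dp":[0,0,0],"delta_rot":[0,0,0],"gripper":1},{"dp":[0,0,0],"delta_rot":[0,0,0],"gripper":1},{"dp":[0,0,0],"delta_rot":[0,0,0],"gripper":1},{"dp":[0,0,0],"delta_rot":[0,0,0],"gripper":1}]'
python3 -c "
from h import *
print(to_rest(tool()[:3,3]))"
```

```text
time: 28.0
position: [0.4805, 0.4507, 0.1087]
tool_rot: [179.9, 14.9, -153.6]
wrist_force: [-1.1, -0.5, 6.4]
opening: 0.0183
finger_force: 80.7
[[110.57533446 123.84846893  12.51143704]]
```

```bash
python3 -m pendant '[{"dp":[0.0009,0,0.0004],"delta_rot":[0,0,0],"gripper":1},{"dp":[0.0009,0,0.0004],"delta_rot":[0,0,0],"gripper":1},{"dp":[0.0009,0,0.0004],"delta_rot":[0,0,0],"gripper":1},{"dp":[0,0,0],"delta_rot":[0,0,0],"gripper":1},{"dp":[0,0,0],"delta_rot":[0,0,0],"gripper":1},{"dp":[0,0,0],"delta_rot":[0,0,0],"gripper":1},{"dp":[0,0,0],"delta_rot":[0,0,0],"gripper":1},{"dp":[0,0,0],"delta_rot":[0,0,0],"gripper":1},{"dp":[0,0,0],"delta_rot":[0,0,0],"gripper":1},{"dp":[0,0,0],"delta_rot":[0,0,0],"gripper":1}]'
python3 - <<'E'
from h import *
T=tool();print(to_rest(T[:3,3]));f=save('wrist','w6')
cv2.imwrite('pics/w6c.png',cv2.resize(f['image'][20:220,140:380,::-1],(720,600)))
E
```

```text
time: 29.25
position: [0.4803, 0.4508, 0.1085]
tool_rot: [179.8, 15.2, -153.7]
wrist_force: [6.7, 2.5, 18.8]
opening: 0.0181
finger_force: 81.6
[[110.36579272 123.97612077  12.46865347]]
```

View pics/w6c.png

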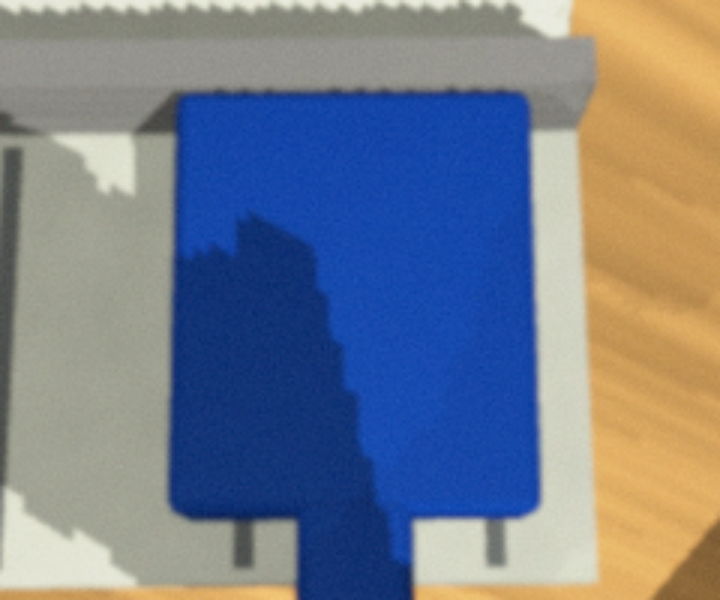

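```bash
python3 -m pendant '[{"dp":[0,0,0],"delta_rot":[0,0,0],"gripper":0.2},{"dp":[0,0,0],"delta_rot":[0,0,0],"gripper":0.2},{"dp":[0,0,0],"delta_rot":[0,0,0],"gripper":0.2},{"dp":[0,0,-0.01],"delta_rot":[0,0,0],"gripper":0.2},{"dp":[0,0,-0.02],"delta_rot":[0,0,0],"gripper":0.2},{"dp":[0,0,-0.02],"delta_rot":[0,0,0],"gripper":0.2},{"dp":[0,0,-0.02],"delta_rot":[0,0,0],"gripper":-0.3},{"dp":[0,0,-0.02],"delta_rot":[0,0,0],"gripper":-0.3},{"dp":[0,-0.01,-0.02],"delta_rot":[0,0,0],"gripper":-0.3},{"dp":[0,-0.03,-0.01],"delta_rot":[0,0,0],"gripper":-0.3}]'
cat >> m.py <<'E'
def look(col,T=None,cam='top',amin=300):
    f=robot.grab_frame(cam); out=[]
    for b in blobs(masks(f['image'])[col],amin):
        c,y,l,w=board(cast(f,b,.014,T)[:,:2]); print(col,b.mean(0).round(),c.round(4),round(float(y),2),round(float(l),3),round(float(w),3)); out.append((c,y,l,w))
    return out
def grasp(c,yaw,z=.011,gx=70.4):
    a=np.radians(yaw); return np.array([c[0]+gx/1000*np.cos(a),c[1]+gx/1000*np.sin(a),z])
E
python3 - <<'E'
from m import *
print(np.round(robot.observe()['joint_positions'],1))
look('blue',amin=100); g=look('green');look('yellow');look('orange')
c,y,_,_=[q for q in g if q[2]<.15][0]
P=grasp(c,y); print(P); Rm=Rt(y+180,25); rel(P-Rm[:,2]*.06,Rm)
E
```

```text
time: 30.55
position: [0.4678, 0.4003, 0.2241]
tool_rot: [179.9, 14.9, -153.5]
wrist_force: [1.2, 0.3, -0.0]
opening: 0.0554
finger_force: 0.0
[ -0.6  40.8 -73.  104.3  57.1  61.4  22.8]
green [342. 121.] [ 0.795  -0.3432] -137.52 0.17 0.089
green [234. 167.] [0.63   0.0206] 8.04 0.133 0.068
green [328. 277.] [ 0.267  -0.2825] -166.35 0.17 0.088
yellow [269. 215.] [ 0.4505 -0.093 ] 12.17 0.132 0.068
orange [308. 175.] [ 0.592  -0.2287] -2.07 0.134 0.068
[0.69968456 0.03046113 0.011     ]
now [0.4689 0.3991 0.2228] rot first [-1.54 39.53 18.57] then dp mm [-249.9 -397.3   57.1] | dp first [ -25.1 -440.9  168.8]
```

```bash
python3 -m pendant '[{"dp":[0,0,0],"delta_rot":[-0.26,6.59,3.1],"gripper":-0.3},{"dp":[0,0,0],"delta_rot":[-0.26,6.59,3.1],"gripper":-0.3},{"dp":[0,0,0],"delta_rot":[-0.26,6.59,3.1],"gripper":-0.3},{"dp":[0,0,0],"delta_rot":[-0.26,6.59,3.1],"gripper":-0.3},{"dp":[0,0,0],"delta_rot":[-0.26,6.59,3.1],"gripper":-0.3},{"dp":[0,0,0],"delta_rot":[-0.26,6.59,3.1],"gripper":-0.3},{"dp":[0,-0.033,0],"delta_rot":[0,0,0],"gripper":-0.3},{"dp":[0,-0.033,0],"delta_rot":[0,0,0],"gripper":-0.3},{"dp":[0,-0.033,0],"delta_rot":[0,0,0],"gripper":-0.3},{"dp":[0,-0.033,0],"delta_rot":[0,0,0],"gripper":-0.3}]'
python3 -m pendant '[{"dp":[-0.01,-0.033,0],"delta_rot":[0,0,0],"gripper":-0.3},{"dp":[-0.01,-0.033,0],"delta_rot":[0,0,0],"gripper":-0.3},{"dp":[-0.02,-0.033,0],"delta_rot":[0,0,0],"gripper":-0.3},{"dp":[-0.03,-0.033,0],"delta_rot":[0,0,0],"gripper":-0.3},{"dp":[-0.03,-0.033,0],"delta_rot":[0,0,0],"gripper":-0.3},{"dp":[-0.03,-0.033,0],"delta_rot":[0,0,0],"gripper":-0.3},{"dp":[-0.03,-0.033,0],"delta_rot":[0,0,0],"gripper":-0.3},{"dp":[-0.03,-0.033,0],"delta_rot":[0,0,0],"gripper":-0.3},{"dp":[-0.03,0,0],"delta_rot":[0,0,0],"gripper":-0.3},{"dp":[-0.03,0,0],"delta_rot":[0,0,0],"gripper":-0.3}]'
python3 - <<'E'
from m import *
print(np.round(robot.observe()['joint_positions'],1))
T=tool(); g=look('green',T,'wrist',800); c,y=min(g,key=lambda q:abs(q[2]-.133))[:2]
P=grasp(c,y); Rm=Rt(y+180,25); rel(P,Rm)
P=grasp([.63,.0206],8.04); Rm=Rt(8+180,25); rel(P,Rm)
E
```

```text
time: 32.0
position: [0.4868, 0.2685, 0.2221]
tool_rot: [180.0, -25.1, -171.8]
wrist_force: [0.7, -0.1, 0.1]
opening: 0.0553
finger_force: 0.0
time: 33.25
position: [0.7492, 0.0398, 0.1155]
tool_rot: [180.0, -25.1, -171.9]
wrist_force: [-0.3, 0.4, 0.4]
opening: 0.0557
finger_force: 0.0
[  7.7  72.3 -56.5  38.8  45.9 108.8  73.3]
green [256. 126.] [0.6299 0.0213] 7.1 0.134 0.068
now [0.7503 0.0414 0.1133] rot first [-0.41 -0.12  1.01] then dp mm [  3.5  -5.1 114.5] | dp first [  3.4  -4.2 114.6]
now [0.7503 0.0414 0.1133] rot first [-0.03 -0.12  0.2 ] then dp mm [  3.6  -3.8 114.5] | dp first [  3.3  -3.7 114.5]
```

```bash
python3 -m pendant '[{"dp":[0.0035,-0.0045,0.018],"delta_rot":[0,0,0.7],"gripper":-0.3},{"dp":[0,0,0.018],"delta_rot":[0,0,0],"gripper":-0.3},{"dp":[0,0,0.018],"delta_rot":[0,0,0],"gripper":-0.3},{"dp":[0,0,0.018],"delta_rot":[0,0,0],"gripper":-0.3},{"dp":[0,0,0.018],"delta_rot":[0,0,0],"gripper":-0.3},{"dp":[0,0,0.012],"delta_rot":[0,0,0],"gripper":-0.3},{"dp":[0,0,0.010],"delta_rot":[0,0,0],"gripper":-0.3},{"dp":[0,0,0],"delta_rot":[0,0,0],"gripper":-0.3},{"dp":[0,0,0],"delta_rot":[0,0,0],"gripper":-0.3},{"dp":[0,0,0],"delta_rot":[0,0,0],"gripper":-0.3}]'
python3 - <<'E'
from m import *
print(np.round(robot.observe()['joint_positions'],1))
P=grasp([.63,.021],7.5); Rm=Rt(7.5+180,25); rel(P,Rm)
E
```

```text
time: 34.55
position: [0.6994, 0.0278, 0.0168]
tool_rot: [-179.7, -25.0, -172.7]
wrist_force: [-0.2, -0.2, -0.2]
opening: 0.0558
finger_force: 0.0
[ 13.8  74.4 -56.5  55.3  47.   96.6  66.5]
now [0.6994 0.0278 0.0168] rot first [-0.24 -0.   -0.18] then dp mm [-3.   2.3  4.9] | dp first [-3.   2.4  4.9]
```

```bash
python3 -m pendant '[{"dp":[-0.003,0.0024,0.0025],"delta_rot":[0,0,0],"gripper":-0.3},{"dp":[0,0,0.0022],"delta_rot":[0,0,0],"gripper":-0.3},{"dp":[0,0,0],"delta_rot":[0,0,0],"gripper":-0.3},{"dp":[0,0,0],"delta_rot":[0,0,0],"gripper":1},{"dp":[0,0,0],"delta_rot":[0,0,0],"gripper":1},{"dp":[0,0,0],"delta_rot":[0,0,0],"gripper":1},{"dp":[0,0,0],"delta_rot":[0,0,0],"gripper":1},{"dp":[0,0,0],"delta_rot":[0,0,0],"gripper":1},{"dp":[0,0,0],"delta_rot":[0,0,0],"gripper":1},{"dp":[0,0,0],"delta_rot":[0,0,0],"gripper":1}]' 80
python3 -c "
from h import *
T=tool();print(T[:3,3].round(4),np.linalg.norm(T[:2,3]-[.63,.021]))"
python3 -m pendant '[{"dp":[0.0126,0,-0.0272],"delta_rot":[0,0,0],"gripper":1},{"dp":[0.0126,0,-0.0272],"delta_rot":[0,0,0],"gripper":1},{"dp":[0.0126,0,-0.0272],"delta_rot":[0,0,0],"gripper":1},{"dp":[0.0126,0,-0.0272],"delta_rot":[0,0,0],"gripper":1},{"dp":[0.0126,0,-0.0272],"delta_rot":[0,0,0],"gripper":1},{"dp":[0.0126,0,-0.0272],"delta_rot":[0,0,0],"gripper":1},{"dp":[0.0126,0,-0.0272],"delta_rot":[0,0,0],"gripper":1},{"dp":[0.02,0,-0.02],"delta_rot":[0,0,0],"gripper":1},{"dp":[0.03,0,0],"delta_rot":[0,0,0],"gripper":1},{"dp":[0.03,0,0],"delta_rot":[0,0,0],"gripper":1}]'
python3 - <<'E'
from h import *
print(np.round(robot.observe()['joint_positions'],1)); rel(rest([135,41,70]),Rt(YAW+180,-15)); print(rest([135,41,70]))
E
```

```text
time: 35.8
position: [0.6998, 0.0301, 0.0111]
tool_rot: [-179.7, -25.0, -172.7]
wrist_force: [1.6, -0.5, 5.9]
opening: 0.0184
finger_force: 78.4
[0.6998 0.0301 0.0111] 0.0703694440708732
time: 37.05
position: [0.6357, 0.0235, 0.274]
tool_rot: [-179.7, -25.0, -172.7]
wrist_force: [0.2, -0.4, -0.2]
opening: 0.0185
finger_force: 78.4
[ 16.   52.4 -54.   61.3  30.9 106.7  67. ]
now [0.6357 0.0235 0.274 ] rot first [  1.38 -39.71 -19.28] then dp mm [ -4.3 368.8 110.5] | dp first [ 36.6 360.1 131.5]
[0.50099822 0.36840015 0.16839944]
```

```bash
python3 -m pendant '[{"dp":[0,0,0],"delta_rot":[0.23,-6.62,-3.21],"gripper":1},{"dp":[0,0,0],"delta_rot":[0.23,-6.62,-3.21],"gripper":1},{"dp":[0,0,0],"delta_rot":[0.23,-6.62,-3.21],"gripper":1},{"dp":[0,0,0],"delta_rot":[0.23,-6.62,-3.21],"gripper":1},{"dp":[0,0,0],"delta_rot":[0.23,-6.62,-3.21],"gripper":1},{"dp":[0,0,0],"delta_rot":[0.23,-6.62,-3.21],"gripper":1},{"dp":[-0.001,0.031,0],"delta_rot":[0,0,0],"gripper":1},{"dp":[-0.001,0.031,0],"delta_rot":[0,0,0],"gripper":1},{"dp":[-0.001,0.031,0],"delta_rot":[0,0,0],"gripper":1},{"dp":[-0.001,0.031,0],"delta_rot":[0,0,0],"gripper":1}]'
python3 -m pendant '[{"dp":[0,0.031,0],"delta_rot":[0,0,0],"gripper":1},{"dp":[0,0.031,0],"delta_rot":[0,0,0],"gripper":1},{"dp":[0,0.031,0.012],"delta_rot":[0,0,0],"gripper":1},{"dp":[0,0.031,0.014],"delta_rot":[0,0,0],"gripper":1},{"dp":[0,0.031,0.014],"delta_rot":[0,0,0],"gripper":1},{"dp":[0,0.031,0.014],"delta_rot":[0,0,0],"gripper":1},{"dp":[0,0.031,0.014],"delta_rot":[0,0,0],"gripper":1},{"dp":[0,0.028,0.014],"delta_rot":[0,0,0],"gripper":1},{"dp":[0,0,0.014],"delta_rot":[0,0,0],"gripper":1},{"dp":[0,0,0.014],"delta_rot":[0,0,0],"gripper":1}]'
python3 - <<'E'
from h import *
print(np.round(robot.observe()['joint_positions'],1)); rel(rest([118,41,18]),Rt(YAW+180,-15));print(to_rest(tool()[:3,3]))
E
```

```text
time: 38.3
position: [0.5845, 0.1366, 0.2743]
tool_rot: [-179.9, 15.0, -153.7]
wrist_force: [0.3, 0.4, -0.9]
opening: 0.0181
finger_force: 78.6
time: 39.55
position: [0.5023, 0.3677, 0.1672]
tool_rot: [-179.9, 15.0, -153.7]
wrist_force: [0.8, -0.2, -0.6]
opening: 0.0182
finger_force: 78.6
[ -4.5  38.4 -57.  106.8  54.6  48.4  28. ]
now [0.5023 0.3677 0.1672] rot first [-0.07  0.02 -0.06] then dp mm [-6.   1.2 52.9] | dp first [-6.   1.3 52.9]
[[134.8795307   39.77945357  68.47582401]]
```

```bash
python3 -m pendant '[{"dp":[-0.0012,0.0003,0.011],"delta_rot":[0,0,0],"gripper":1},{"dp":[-0.0012,0.0003,0.011],"delta_rot":[0,0,0],"gripper":1},{"dp":[-0.0012,0.0003,0.011],"delta_rot":[0,0,0],"gripper":1},{"dp":[-0.0012,0.0003,0.011],"delta_rot":[0,0,0],"gripper":1},{"dp":[-0.0012,0,0.009],"delta_rot":[0,0,0],"gripper":1},{"dp":[-0.0008,0,0.0017],"delta_rot":[0,0,0],"gripper":1},{"dp":[-0.0008,0,0.0017],"delta_rot":[0,0,0],"gripper":1},{"dp":[-0.0008,0,0.0017],"delta_rot":[0,0,0],"gripper":1},{"dp":[0,0,0],"delta_rot":[0,0,0],"gripper":1},{"dp":[0,0,0],"delta_rot":[0,0,0],"gripper":1}]'
python3 -m pendant '[{"dp":[0.0015,0,0.0007],"delta_rot":[0,0,0],"gripper":1},{"dp":[0.0015,0,0.0007],"delta_rot":[0,0,0],"gripper":1},{"dp":[0.0015,0,0.0007],"delta_rot":[0,0,0],"gripper":1},{"dp":[0.0015,0,0.0007],"delta_rot":[0,0,0],"gripper":1},{"dp":[0.0010,0,0.0005],"delta_rot":[0,0,0],"gripper":1},{"dp":[0.0005,0,0.0002],"delta_rot":[0,0,0],"gripper":1},{"dp":[0.0005,0,0.0002],"delta_rot":[0,0,0],"gripper":1},{"dp":[0,0,0],"delta_rot":[0,0,0],"gripper":1},{"dp":[0,0,0],"delta_rot":[0,0,0],"gripper":1},{"dp":[0,0,0],"delta_rot":[0,0,0],"gripper":1}]'
python3 - <<'E'
from h import *
print(to_rest(tool()[:3,3])); save('wrist','w7')
E
```

```text
time: 40.8
position: [0.5219, 0.3796, 0.1137]
tool_rot: [180.0, 15.0, -153.6]
wrist_force: [-0.7, 0.6, 0.1]
opening: 0.0183
finger_force: 79.1
time: 42.05
position: [0.5169, 0.3773, 0.1088]
tool_rot: [180.0, 15.2, -153.7]
wrist_force: [3.7, 0.8, 8.7]
opening: 0.0178
finger_force: 79.9
[[110.63184511  41.92837772  12.70569365]]
```

```bash
python3 -m pendant '[{"dp":[0.001,0,0.001],"delta_rot":[0,0,0],"gripper":1},{"dp":[0,0,0],"delta_rot":[0,0,0],"gripper":1},{"dp":[0,0,0],"delta_rot":[0,0,0],"gripper":0.2},{"dp":[0,0,0],"delta_rot":[0,0,0],"gripper":0.2},{"dp":[0,0,0],"delta_rot":[0,0,0],"gripper":0.2},{"dp":[0,0,-0.01],"delta_rot":[0,0,0],"gripper":0.2},{"dp":[0,0,-0.025],"delta_rot":[0,0,0],"gripper":0.2},{"dp":[0,0,-0.03],"delta_rot":[0,0,0],"gripper":0.2},{"dp":[0,0,-0.03],"delta_rot":[0,0,0],"gripper":-0.3},{"dp":[0,0,-0.02],"delta_rot":[0,0,0],"gripper":-0.3}]'
python3 - <<'E'
from m import *
print(np.round(robot.observe()['joint_positions'],1))
save('wrist','w8')
c,y,_,_=look('yellow')[0];look('orange')
P=grasp(c,y); print(P); Rm=Rt(y+180,25); rel(P-Rm[:,2]*.1,Rm)
E
```

```text
time: 43.35
position: [0.4881, 0.3631, 0.2196]
tool_rot: [180.0, 15.1, -153.6]
wrist_force: [-1.2, 1.1, -0.3]
opening: 0.0552
finger_force: 0.0
[ -1.4  33.9 -61.2 106.1  48.7  51.8  32. ]
yellow [269. 218.] [ 0.45   -0.0935] 11.13 0.133 0.067
orange [308. 175.] [ 0.592  -0.2287] -2.07 0.134 0.068
[ 0.51909954 -0.07990496  0.011     ]
now [0.4887 0.363  0.2188] rot first [-1.34 39.86 15.49] then dp mm [ -37.4 -440.5  111.8] | dp first [ 154.7 -421.5   79.6]
```

View pics/w8.png

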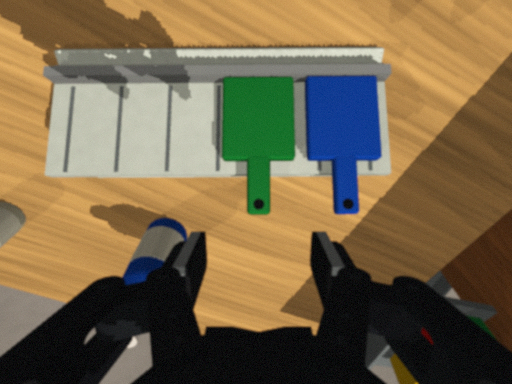

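```bash
python3 -m pendant '[{"dp":[0,0,0],"delta_rot":[-0.22,6.64,2.58],"gripper":-0.3},{"dp":[0,0,0],"delta_rot":[-0.22,6.64,2.58],"gripper":-0.3},{"dp":[0,0,0],"delta_rot":[-0.22,6.64,2.58],"gripper":-0.3},{"dp":[0,0,0],"delta_rot":[-0.22,6.64,2.58],"gripper":-0.3},{"dp":[0,0,0],"delta_rot":[-0.22,6.64,2.58],"gripper":-0.3},{"dp":[0,0,0],"delta_rot":[-0.22,6.64,2.58],"gripper":-0.3},{"dp":[0,-0.034,0],"delta_rot":[0,0,0],"gripper":-0.3},{"dp":[0,-0.034,0],"delta_rot":[0,0,0],"gripper":-0.3},{"dp":[0,-0.034,0],"delta_rot":[0,0,0],"gripper":-0.3},{"dp":[0,-0.034,0],"delta_rot":[0,0,0],"gripper":-0.3}]'
python3 -m pendant '[{"dp":[-0.004,-0.034,0],"delta_rot":[0,0,0],"gripper":-0.3},{"dp":[-0.004,-0.034,0],"delta_rot":[0,0,0],"gripper":-0.3},{"dp":[-0.004,-0.034,0],"delta_rot":[0,0,0],"gripper":-0.3},{"dp":[-0.005,-0.034,0],"delta_rot":[0,0,0],"gripper":-0.3},{"dp":[-0.005,-0.034,0.01],"delta_rot":[0,0,0],"gripper":-0.3},{"dp":[-0.005,-0.034,0.02],"delta_rot":[0,0,0],"gripper":-0.3},{"dp":[-0.005,-0.034,0.02],"delta_rot":[0,0,0],"gripper":-0.3},{"dp":[-0.005,-0.034,0.02],"delta_rot":[0,0,0],"gripper":-0.3},{"dp":[0,-0.032,0.02],"delta_rot":[0,0,0],"gripper":-0.3},{"dp":[0,0,0.02],"delta_rot":[0,0,0],"gripper":-0.3}]'
python3 - <<'E'
from m import *
print(np.round(robot.observe()['joint_positions'],1))
T=tool(); c,y=look('yellow',T,'wrist',800)[0][:2]
P=grasp(c,y); rel(P,Rt(y+180,25)); rel(P,T[:3,:3])
E
```

```text
time: 44.75
position: [0.5148, 0.2283, 0.2168]
tool_rot: [-179.9, -25.1, -168.9]
wrist_force: [1.0, 0.1, -0.2]
opening: 0.0554
finger_force: 0.0
time: 46.0
position: [0.5602, -0.0739, 0.1008]
tool_rot: [-179.9, -25.2, -169.1]
wrist_force: [-0.8, 0.1, -1.2]
opening: 0.0556
finger_force: 0.0
[ 27.9  56.5 -51.9  83.9  38.1  86.6  69.9]
yellow [261. 126.] [ 0.4476 -0.0918] 11.96 0.134 0.068
now [ 0.5584 -0.0725  0.099 ] rot first [ 0.36 -0.29 -0.82] then dp mm [ 0.9  4.1 97.5] | dp first [ 0.4  3.5 97.5]
now [ 0.5584 -0.0725  0.099 ] rot first [ 0.01 -0.14  0.14] then dp mm [ 0.7  3.5 97.5] | dp first [ 0.4  3.5 97.5]
```

```bash
python3 -m pendant '[{"dp":[0,0.0035,0.015],"delta_rot":[0,0,-0.5],"gripper":-0.3},{"dp":[0,0,0.015],"delta_rot":[0,0,0],"gripper":-0.3},{"dp":[0,0,0.015],"delta_rot":[0,0,0],"gripper":-0.3},{"dp":[0,0,0.01],"delta_rot":[0,0,0],"gripper":-0.3},{"dp":[0,0,0.01],"delta_rot":[0,0,0],"gripper":-0.3},{"dp":[0,0,0],"delta_rot":[0,0,0],"gripper":-0.3},{"dp":[0,0,0],"delta_rot":[0,0,0],"gripper":-0.3},{"dp":[0,0,0],"delta_rot":[0,0,0],"gripper":-0.3},{"dp":[0,0,0],"delta_rot":[0,0,0],"gripper":-0.3},{"dp":[0,0,0],"delta_rot":[0,0,0],"gripper":-0.3}]'
python3 - <<'E'
from m import *
T=tool(); c,y=look('yellow',T,'wrist',800)[0][:2]
P=grasp(c,y);print(P); rel(P,Rt(y+180,25));rel([.519,-.0785,.011],Rt(191.6,25))
E
```

```text
time: 47.3
position: [0.533, -0.0732, 0.0438]
tool_rot: [179.8, -25.1, -168.3]
wrist_force: [-0.6, -0.9, -0.1]
opening: 0.0555
finger_force: 0.0
yellow [255. 130.] [ 0.4458 -0.0925] 11.79 0.127 0.068
[ 0.51474229 -0.07816974  0.011     ]
now [ 0.533  -0.0732  0.0438] rot first [ 0.25 -0.07 -0.09] then dp mm [ 3.3 -1.2 37.7] | dp first [ 3.2 -1.3 37.7]
now [ 0.533  -0.0732  0.0438] rot first [ 0.17 -0.07  0.07] then dp mm [-0.4 -2.4 35.9] | dp first [-0.5 -2.5 35.9]
```

```bash
python3 -m pendant '[{"dp":[0.001,-0.002,0.015],"delta_rot":[0,0,0],"gripper":-0.3},{"dp":[0,0,0.012],"delta_rot":[0,0,0],"gripper":-0.3},{"dp":[0,0,0.008],"delta_rot":[0,0,0],"gripper":-0.3},{"dp":[0,0,0],"delta_rot":[0,0,0],"gripper":1},{"dp":[0,0,0],"delta_rot":[0,0,0],"gripper":1},{"dp":[0,0,0],"delta_rot":[0,0,0],"gripper":1},{"dp":[0,0,0],"delta_rot":[0,0,0],"gripper":1},{"dp":[0,0,0],"delta_rot":[0,0,0],"gripper":1},{"dp":[0,0,0],"delta_rot":[0,0,0],"gripper":1},{"dp":[0,0,0],"delta_rot":[0,0,0],"gripper":1}]' 80
python3 -c "
from h import *
T=tool();print(T[:3,3].round(4))"
python3 -m pendant '[{"dp":[0.0126,0,-0.0272],"delta_rot":[0,0,0],"gripper":1},{"dp":[0.0126,0,-0.0272],"delta_rot":[0,0,0],"gripper":1},{"dp":[0.0126,0,-0.0272],"delta_rot":[0,0,0],"gripper":1},{"dp":[0.0126,0,-0.0272],"delta_rot":[0,0,0],"gripper":1},{"dp":[0.0126,0,-0.0272],"delta_rot":[0,0,0],"gripper":1},{"dp":[0.0126,0,-0.0272],"delta_rot":[0,0,0],"gripper":1},{"dp":[0.0126,0,-0.0272],"delta_rot":[0,0,0],"gripper":1},{"dp":[0.0126,0,-0.0272],"delta_rot":[0,0,0],"gripper":1},{"dp":[0,0,0],"delta_rot":[0,0,0],"gripper":1},{"dp":[0,0,0],"delta_rot":[0,0,0],"gripper":1}]'
python3 - <<'E'
from h import *
print(np.round(robot.observe()['joint_positions'],1)); rel(rest([135,-41,70]),Rt(YAW+180,-15)); print(rest([135,-41,70]))
E
```

```text
time: 48.6
position: [0.5183, -0.078, 0.0129]
tool_rot: [179.8, -25.0, -168.3]
wrist_force: [0.9, 0.9, 5.9]
opening: 0.0169
finger_force: 78.4
[ 0.5183 -0.078   0.0129]
time: 49.85
position: [0.5188, -0.0789, 0.2517]
tool_rot: [179.8, -25.1, -168.3]
wrist_force: [-0.7, -0.6, -1.5]
opening: 0.0171
finger_force: 78.3
[ 32.8  44.  -57.4  85.   30.4  95.9  73.3]
now [ 0.5188 -0.0789  0.2517] rot first [  1.5  -39.85 -15.04] then dp mm [-155.1  326.6  127.8] | dp first [-120.4  362.2   36.8]
[0.5374583  0.29495179 0.16839944]
```

```bash
python3 -m pendant '[{"dp":[0,0,0],"delta_rot":[0.25,-6.64,-2.51],"gripper":1},{"dp":[0,0,0],"delta_rot":[0.25,-6.64,-2.51],"gripper":1},{"dp":[0,0,0],"delta_rot":[0.25,-6.64,-2.51],"gripper":1},{"dp":[0,0,0],"delta_rot":[0.25,-6.64,-2.51],"gripper":1},{"dp":[0,0,0],"delta_rot":[0.25,-6.64,-2.51],"gripper":1},{"dp":[0,0,0],"delta_rot":[0.25,-6.64,-2.51],"gripper":1},{"dp":[-0.013,0.027,0],"delta_rot":[0,0,0],"gripper":1},{"dp":[-0.013,0.027,0],"delta_rot":[0,0,0],"gripper":1},{"dp":[-0.013,0.027,0],"delta_rot":[0,0,0],"gripper":1},{"dp":[-0.013,0.027,0],"delta_rot":[0,0,0],"gripper":1}]'
python3 -m pendant '[{"dp":[-0.013,0.027,0],"delta_rot":[0,0,0],"gripper":1},{"dp":[-0.013,0.027,0],"delta_rot":[0,0,0],"gripper":1},{"dp":[-0.013,0.027,0],"delta_rot":[0,0,0],"gripper":1},{"dp":[-0.013,0.027,0.02],"delta_rot":[0,0,0],"gripper":1},{"dp":[-0.013,0.027,0.02],"delta_rot":[0,0,0],"gripper":1},{"dp":[-0.013,0.027,0.02],"delta_rot":[0,0,0],"gripper":1},{"dp":[-0.013,0.027,0.02],"delta_rot":[0,0,0],"gripper":1},{"dp":[-0.012,0.029,0.02],"delta_rot":[0,0,0],"gripper":1},{"dp":[0,0,0.02],"delta_rot":[0,0,0],"gripper":1},{"dp":[0,0,0.008],"delta_rot":[0,0,0],"gripper":1}]'
python3 - <<'E'
from h import *
print(np.round(robot.observe()['joint_positions'],1)); rel(rest([118,-41,20]),Rt(YAW+180,-15));print(to_rest(tool()[:3,3]))
E
```

```text
time: 51.1
position: [0.5154, 0.041, 0.2651]
tool_rot: [179.9, 15.0, -153.6]
wrist_force: [0.3, 0.3, -0.3]
opening: 0.0166
finger_force: 79.3
time: 52.35
position: [0.5369, 0.2944, 0.167]
tool_rot: [180.0, 14.9, -153.5]
wrist_force: [0.4, -0.7, -0.4]
opening: 0.0171
finger_force: 79.2
[  4.2  37.2 -56.4 108.4  52.1  45.2  37.6]
now [0.5369 0.2944 0.167 ] rot first [ 0.04 -0.14  0.06] then dp mm [-6.8  0.2 51.3] | dp first [-6.9  0.2 51.3]
[[133.5152064  -41.22433722  69.3551741 ]]
```

```bash
python3 -m pendant '[{"dp":[-0.0014,0,0.011],"delta_rot":[0,0,0],"gripper":1},{"dp":[-0.0014,0,0.011],"delta_rot":[0,0,0],"gripper":1},{"dp":[-0.0014,0,0.011],"delta_rot":[0,0,0],"gripper":1},{"dp":[-0.0014,0,0.010],"delta_rot":[0,0,0],"gripper":1},{"dp":[-0.0012,0,0.008],"delta_rot":[0,0,0],"gripper":1},{"dp":[-0.0008,0,0.0017],"delta_rot":[0,0,0],"gripper":1},{"dp":[-0.0008,0,0.0017],"delta_rot":[0,0,0],"gripper":1},{"dp":[-0.0008,0,0.0017],"delta_rot":[0,0,0],"gripper":1},{"dp":[0,0,0],"delta_rot":[0,0,0],"gripper":1},{"dp":[0,0,0],"delta_rot":[0,0,0],"gripper":1}]'
python3 -m pendant '[{"dp":[0.0015,0,0.0007],"delta_rot":[0,0,0],"gripper":1},{"dp":[0.0015,0,0.0007],"delta_rot":[0,0,0],"gripper":1},{"dp":[0.0015,0,0.0007],"delta_rot":[0,0,0],"gripper":1},{"dp":[0.0015,0,0.0007],"delta_rot":[0,0,0],"gripper":1},{"dp":[0.0010,0,0.0005],"delta_rot":[0,0,0],"gripper":1},{"dp":[0.0005,0,0.0002],"delta_rot":[0,0,0],"gripper":1},{"dp":[0.0005,0,0.0002],"delta_rot":[0,0,0],"gripper":1},{"dp":[0,0,0],"delta_rot":[0,0,0],"gripper":1},{"dp":[0,0,0],"delta_rot":[0,0,0],"gripper":1},{"dp":[0,0,0],"delta_rot":[0,0,0],"gripper":1}]'
python3 - <<'E'
from h import *
print(to_rest(tool()[:3,3]))
E
```

```text
time: 53.6
position: [0.5587, 0.305, 0.1172]
tool_rot: [180.0, 15.0, -153.6]
wrist_force: [-0.4, 0.9, -1.6]
opening: 0.0169
finger_force: 80.4
time: 54.85
position: [0.5533, 0.3023, 0.1119]
tool_rot: [180.0, 15.1, -153.6]
wrist_force: [5.9, 2.1, 4.1]
opening: 0.0168
finger_force: 80.6
[[112.04235115 -41.48113538  15.52347333]]
```

```bash
python3 -m pendant '[{"dp":[-0.0006,0,0.0014],"delta_rot":[0,0,0],"gripper":1},{"dp":[0.001,0,0.0005],"delta_rot":[0,0,0],"gripper":1},{"dp":[0,0,0],"delta_rot":[0,0,0],"gripper":1},{"dp":[0,0,0],"delta_rot":[0,0,0],"gripper":1},{"dp":[0,0,0],"delta_rot":[0,0,0],"gripper":0.2},{"dp":[0,0,0],"delta_rot":[0,0,0],"gripper":0.2},{"dp":[0,0,0],"delta_rot":[0,0,0],"gripper":0.2},{"dp":[0,0,-0.01],"delta_rot":[0,0,0],"gripper":0.2},{"dp":[0,0,-0.025],"delta_rot":[0,0,0],"gripper":0.2},{"dp":[0,0,-0.03],"delta_rot":[0,0,0],"gripper":0.2}]'
python3 -m pendant '[{"dp":[0,0,-0.03],"delta_rot":[0,0,0],"gripper":-0.3},{"dp":[0,0,-0.02],"delta_rot":[0,0,0],"gripper":-0.3},{"dp":[0,0,0],"delta_rot":[-0.22,6.64,4.4],"gripper":-0.3},{"dp":[0,0,0],"delta_rot":[-0.22,6.64,4.4],"gripper":-0.3},{"dp":[0,0,0],"delta_rot":[-0.22,6.64,4.4],"gripper":-0.3},{"dp":[0,0,0],"delta_rot":[-0.22,6.64,4.4],"gripper":-0.3},{"dp":[0,0,0],"delta_rot":[-0.22,6.64,4.4],"gripper":-0.3},{"dp":[0,0,0],"delta_rot":[-0.22,6.64,4.4],"gripper":-0.3},{"dp":[0,0,0],"delta_rot":[0,0,0],"gripper":-0.3},{"dp":[0,0,0],"delta_rot":[0,0,0],"gripper":-0.3}]'
python3 - <<'E'
from m import *
print(np.round(robot.observe()['joint_positions'],1))
look('yellow',None,'top',200)
c,y,_,_=look('orange')[0]
P=grasp(c,y); print(P); Rm=Rt(y+180,25); rel(P-Rm[:,2]*.1,Rm)
E
```

```text
time: 56.1
position: [0.537, 0.2945, 0.1731]
tool_rot: [180.0, 15.0, -153.6]
wrist_force: [0.1, 0.5, 1.0]
opening: 0.0344
finger_force: 0.0
time: 57.35
position: [0.5256, 0.2891, 0.221]
tool_rot: [-178.9, -25.2, -179.8]
wrist_force: [0.1, -0.7, 1.2]
opening: 0.0559
finger_force: 0.0
[ -1.   51.  -54.1  74.1  21.1  90.6  38.2]
yellow [155. 205.] [0.5082 0.2875] 33.41 0.116 0.069
orange [308. 175.] [ 0.5925 -0.2292] -4.78 0.133 0.065
[ 0.66261742 -0.23502441  0.011     ]
now [0.5256 0.2889 0.2214] rot first [-3.19 -0.13  4.5 ] then dp mm [-252.2 -510.7   14.5] | dp first [-211.5 -527.4   42.9]
```

```bash
python3 -m pendant '[{"dp":[-0.012,-0.034,0],"delta_rot":[0,0,0],"gripper":-0.3},{"dp":[-0.012,-0.034,0],"delta_rot":[0,0,0],"gripper":-0.3},{"dp":[-0.012,-0.034,0],"delta_rot":[0,0,0],"gripper":-0.3},{"dp":[-0.012,-0.034,0],"delta_rot":[0,0,0],"gripper":-0.3},{"dp":[-0.012,-0.034,0],"delta_rot":[0,0,0],"gripper":-0.3},{"dp":[-0.012,-0.034,0],"delta_rot":[0,0,0],"gripper":-0.3},{"dp":[-0.012,-0.034,0],"delta_rot":[0,0,0],"gripper":-0.3},{"dp":[-0.012,-0.034,0],"delta_rot":[0,0,0],"gripper":-0.3},{"dp":[-0.012,-0.034,0],"delta_rot":[0,0,0],"gripper":-0.3},{"dp":[-0.012,-0.034,0],"delta_rot":[0,0,0],"gripper":-0.3}]'
python3 -m pendant '[{"dp":[-0.015,-0.034,0],"delta_rot":[0,0,0],"gripper":-0.3},{"dp":[-0.015,-0.034,0],"delta_rot":[0,0,0],"gripper":-0.3},{"dp":[-0.015,-0.034,0],"delta_rot":[0,0,0],"gripper":-0.3},{"dp":[-0.015,-0.034,0.01],"delta_rot":[0,0,0],"gripper":-0.3},{"dp":[-0.015,-0.034,0.01],"delta_rot":[0,0,0],"gripper":-0.3},{"dp":[-0.015,-0.017,0.01],"delta_rot":[0,0,0],"gripper":-0.3},{"dp":[0,0,0.01],"delta_rot":[-0.8,0,1],"gripper":-0.3},{"dp":[0,0,0],"delta_rot":[-0.8,0,1],"gripper":-0.3},{"dp":[0,0,0],"delta_rot":[-0.8,0,1],"gripper":-0.3},{"dp":[0,0,0],"delta_rot":[0,0,0],"gripper":-0.3}]'
python3 - <<'E'
from m import *
print(np.round(robot.observe()['joint_positions'],1))
T=tool(); c,y=look('orange',T,'wrist',800)[0][:2]
P=grasp(c,y); rel(P,Rt(y+180,25))
E
```

```text
time: 58.7
position: [0.638, -0.0522, 0.1762]
tool_rot: [-178.9, -25.2, -179.9]
wrist_force: [0.3, 1.0, -0.2]
opening: 0.055
finger_force: 0.0
time: 59.95
position: [0.7041, -0.2388, 0.105]
tool_rot: [-179.8, -25.2, 176.7]
wrist_force: [1.1, -0.7, 0.5]
opening: 0.0556
finger_force: 0.0
[ 25.9  68.9 -43.1  43.   38.2 103.4  84.2]
orange [262. 127.] [ 0.5903 -0.2279] -3.29 0.134 0.069
now [ 0.704  -0.2387  0.1049] rot first [-0.18 -0.21  0.03] then dp mm [  0.    4.2 103.6] | dp first [ -0.4   4.6 103.5]
```

```bash
python3 -m pendant '[{"dp":[-0.0008,0.0042,0.018],"delta_rot":[0,0,0],"gripper":-0.3},{"dp":[0,0,0.018],"delta_rot":[0,0,0],"gripper":-0.3},{"dp":[0,0,0.018],"delta_rot":[0,0,0],"gripper":-0.3},{"dp":[0,0,0.018],"delta_rot":[0,0,0],"gripper":-0.3},{"dp":[0,0,0.012],"delta_rot":[0,0,0],"gripper":-0.3},{"dp":[0,0,0.010],"delta_rot":[0,0,0],"gripper":-0.3},{"dp":[0,0,0.008],"delta_rot":[0,0,0],"gripper":-0.3},{"dp":[0,0,0],"delta_rot":[0,0,0],"gripper":-0.3},{"dp":[0,0,0],"delta_rot":[0,0,0],"gripper":1},{"dp":[0,0,0],"delta_rot":[0,0,0],"gripper":1}]'
python3 -m pendant '[{"dp":[0,0,0],"delta_rot":[0,0,0],"gripper":1},{"dp":[0,0,0],"delta_rot":[0,0,0],"gripper":1},{"dp":[0,0,0],"delta_rot":[0,0,0],"gripper":1},{"dp":[0,0,0],"delta_rot":[0,0,0],"gripper":1},{"dp":[0,0,0],"delta_rot":[0,0,0],"gripper":1},{"dp":[0.0126,0,-0.0272],"delta_rot":[0,0,0],"gripper":1},{"dp":[0.0126,0,-0.0272],"delta_rot":[0,0,0],"gripper":1},{"dp":[0.0126,0,-0.0272],"delta_rot":[0,0,0],"gripper":1},{"dp":[0.0126,0,-0.0272],"delta_rot":[0,0,0],"gripper":1},{"dp":[0.0126,0,-0.0272],"delta_rot":[0,0,0],"gripper":1}]'
python3 - <<'E'
from h import *
print(np.round(robot.observe()['joint_positions'],1)); rel(rest([135,-123,70]),Rt(YAW+180,-15)); print(rest([135,-123,70]))
E
```

```text
time: 61.25
position: [0.6617, -0.2324, 0.012]
tool_rot: [-179.8, -25.2, 176.7]
wrist_force: [6.3, -0.0, 17.1]
opening: 0.0202
finger_force: 40.3
time: 62.5
position: [0.6625, -0.2321, 0.1644]
tool_rot: [-179.8, -25.2, 176.7]
wrist_force: [0.1, 0.4, -1.5]
opening: 0.0174
finger_force: 78.4
[ 29.7  61.6 -45.   52.8  35.9 102.9  81.2]
now [ 0.6625 -0.2321  0.1644] rot first [  2.52 -39.31 -30.09] then dp mm [-119.2  445.7   27.8] | dp first [105.1 448.   43.7]
[0.57391838 0.22150343 0.16839944]
```

```bash
python3 -m pendant '[{"dp":[0.0126,0,-0.0272],"delta_rot":[0,0,0],"gripper":1},{"dp":[0.0126,0,-0.0272],"delta_rot":[0,0,0],"gripper":1},{"dp":[0,0,0],"delta_rot":[0.36,-5.62,-4.3],"gripper":1},{"dp":[0,0,0],"delta_rot":[0.36,-5.62,-4.3],"gripper":1},{"dp":[0,0,0],"delta_rot":[0.36,-5.62,-4.3],"gripper":1},{"dp":[0,0,0],"delta_rot":[0.36,-5.62,-4.3],"gripper":1},{"dp":[0,0,0],"delta_rot":[0.36,-5.62,-4.3],"gripper":1},{"dp":[0,0,0],"delta_rot":[0.36,-5.62,-4.3],"gripper":1},{"dp":[0,0,0],"delta_rot":[0.36,-5.62,-4.3],"gripper":1},{"dp":[0,0,0],"delta_rot":[0,0,0],"gripper":1}]'
python3 - <<'E'
from h import *
print(np.round(robot.observe()['joint_positions'],1)); rel(rest([135,-123,70]),Rt(YAW+180,-15))
E
```

```text
time: 63.75
position: [0.6615, -0.2339, 0.2223]
tool_rot: [-180.0, 14.9, -153.7]
wrist_force: [0.8, 0.2, -0.8]
opening: 0.0174
finger_force: 78.9
[ 56.4  46.3 -63.5  87.4  38.6  58.6 105.2]
now [ 0.6615 -0.2339  0.2223] rot first [-0.06 -0.11 -0.12] then dp mm [-105.9  446.8   84.2] | dp first [-105.1  447.1   83.5]
```

```bash
python3 -m pendant '[{"dp":[-0.0075,0.032,0],"delta_rot":[0,0,0],"gripper":1},{"dp":[-0.0075,0.032,0],"delta_rot":[0,0,0],"gripper":1},{"dp":[-0.0075,0.032,0],"delta_rot":[0,0,0],"gripper":1},{"dp":[-0.0075,0.032,0],"delta_rot":[0,0,0],"gripper":1},{"dp":[-0.0075,0.032,0],"delta_rot":[0,0,0],"gripper":1},{"dp":[-0.0075,0.032,0],"delta_rot":[0,0,0],"gripper":1},{"dp":[-0.0075,0.032,0],"delta_rot":[0,0,0],"gripper":1},{"dp":[-0.0075,0.032,0],"delta_rot":[0,0,0],"gripper":1},{"dp":[-0.0075,0.032,0],"delta_rot":[0,0,0],"gripper":1},{"dp":[-0.0075,0.032,0],"delta_rot":[0,0,0],"gripper":1}]'
python3 -m pendant '[{"dp":[-0.0075,0.032,0],"delta_rot":[0,0,0],"gripper":1},{"dp":[-0.0075,0.032,0],"delta_rot":[0,0,0],"gripper":1},{"dp":[-0.0075,0.032,0.014],"delta_rot":[0,0,0],"gripper":1},{"dp":[-0.0075,0.031,0.014],"delta_rot":[0,0,0],"gripper":1},{"dp":[0,0,0.014],"delta_rot":[0,0,0],"gripper":1},{"dp":[0,0,0.014],"delta_rot":[0,0,0],"gripper":1},{"dp":[0,0,0.014],"delta_rot":[0,0,0],"gripper":1},{"dp":[0,0,0.014],"delta_rot":[0,0,0],"gripper":1},{"dp":[0,0,0],"delta_rot":[0,0,0],"gripper":1},{"dp":[0,0,0],"delta_rot":[0,0,0],"gripper":1}]'
python3 - <<'E'
from h import *
print(np.round(robot.observe()['joint_positions'],1)); rel(rest([118,-123,20]),Rt(YAW+180,-15));print(to_rest(tool()[:3,3]))
E
```

```text
time: 65.0
position: [0.5855, 0.0884, 0.2423]
tool_rot: [-179.9, 14.9, -153.6]
wrist_force: [0.3, -0.3, -0.3]
opening: 0.0177
finger_force: 78.9
time: 66.25
position: [0.5744, 0.2232, 0.1679]
tool_rot: [179.9, 15.0, -153.6]
wrist_force: [-0.3, -0.2, -1.0]
opening: 0.0177
finger_force: 78.8
[ 12.1  36.9 -55.1 107.9  48.9  43.1  48.4]
now [0.5744 0.2232 0.1679] rot first [ 0.05 -0.02 -0.02] then dp mm [-4.7 -1.3 51.8] | dp first [-4.8 -1.3 51.8]
[[ 135.581053   -121.72413932   68.91205932]]
```

```bash
python3 -m pendant '[{"dp":[-0.001,-0.001,0.011],"delta_rot":[0,0,0],"gripper":1},{"dp":[-0.001,0,0.011],"delta_rot":[0,0,0],"gripper":1},{"dp":[-0.001,0,0.011],"delta_rot":[0,0,0],"gripper":1},{"dp":[-0.001,0,0.010],"delta_rot":[0,0,0],"gripper":1},{"dp":[-0.001,0,0.009],"delta_rot":[0,0,0],"gripper":1},{"dp":[-0.0008,0,0.0017],"delta_rot":[0,0,0],"gripper":1},{"dp":[-0.0008,0,0.0017],"delta_rot":[0,0,0],"gripper":1},{"dp":[-0.0008,0,0.0017],"delta_rot":[0,0,0],"gripper":1},{"dp":[0,0,0],"delta_rot":[0,0,0],"gripper":1},{"dp":[0,0,0],"delta_rot":[0,0,0],"gripper":1}]'
python3 -m pendant '[{"dp":[0.0015,0,0.0007],"delta_rot":[0,0,0],"gripper":1},{"dp":[0.0015,0,0.0007],"delta_rot":[0,0,0],"gripper":1},{"dp":[0.0015,0,0.0007],"delta_rot":[0,0,0],"gripper":1},{"dp":[0.0015,0,0.0007],"delta_rot":[0,0,0],"gripper":1},{"dp":[0.0010,0,0.0005],"delta_rot":[0,0,0],"gripper":1},{"dp":[0.0005,0,0.0002],"delta_rot":[0,0,0],"gripper":1},{"dp":[0.0005,0,0.0002],"delta_rot":[0,0,0],"gripper":1},{"dp":[0,0,0],"delta_rot":[0,0,0],"gripper":1},{"dp":[0,0,0],"delta_rot":[0,0,0],"gripper":1},{"dp":[0,0,0],"delta_rot":[0,0,0],"gripper":1}]'
python3 - <<'E'
from h import *
print(to_rest(tool()[:3,3]))
E
```

```text
time: 67.5
position: [0.5944, 0.2321, 0.1146]
tool_rot: [180.0, 15.0, -153.6]
wrist_force: [-0.1, -0.2, -0.8]
opening: 0.0175
finger_force: 79.6
time: 68.75
position: [0.5905, 0.2305, 0.1107]
tool_rot: [179.9, 15.3, -153.6]
wrist_force: [11.0, 4.1, 9.0]
opening: 0.0174
finger_force: 80.2
[[ 112.38017761 -122.35685453   13.69775562]]
```

Lip contact reached. Pressing 1.5 mm onto the face, then releasing and checking.

```bash
python3 -m pendant '[{"dp":[-0.0006,0,0.0014],"delta_rot":[0,0,0],"gripper":1},{"dp":[0,0,0],"delta_rot":[0,0,0],"gripper":1},{"dp":[0,0,0],"delta_rot":[0,0,0],"gripper":1},{"dp":[0,0,0],"delta_rot":[0,0,0],"gripper":0.2},{"dp":[0,0,0],"delta_rot":[0,0,0],"gripper":0.2},{"dp":[0,0,0],"delta_rot":[0,0,0],"gripper":0.2},{"dp":[0,0,-0.01],"delta_rot":[0,0,0],"gripper":0.2},{"dp":[0,0,-0.025],"delta_rot":[0,0,0],"gripper":0.2},{"dp":[0,0,-0.03],"delta_rot":[0,0,0],"gripper":0.2},{"dp":[0,0,-0.03],"delta_rot":[0,0,0],"gripper":0.2}]'
python3 -m pendant '[{"dp":[-0.01,0.03,-0.02],"delta_rot":[0,0,0],"gripper":-0.3},{"dp":[-0.01,0.03,-0.02],"delta_rot":[0,0,0],"gripper":-0.3},{"dp":[0,0.03,-0.01],"delta_rot":[0,0,0],"gripper":-0.3},{"dp":[0,0.03,0],"delta_rot":[0,0,0],"gripper":-0.3},{"dp":[0,0.01,0],"delta_rot":[0,0,0],"gripper":-0.3},{"dp":[0,0,0],"delta_rot":[0,0,0],"gripper":-0.3},{"dp":[0,0,0],"delta_rot":[0,0,0],"gripper":-0.3},{"dp":[0,0,0],"delta_rot":[0,0,0],"gripper":-0.3},{"dp":[0,0,0],"delta_rot":[0,0,0],"gripper":-0.3},{"dp":[0,0,0],"delta_rot":[0,0,0],"gripper":-0.3}]'
python3 - <<'E'
from h import *
f=save('wrist','w9');s=save('side','s9')
a=cv2.resize(f['image'][:230,:,::-1],(800,359));b=s['image'][200:340,90:300,::-1];b=cv2.resize(b,(360,240))
o=np.zeros((600,800,3),'u1');o[:359]=a;o[360:,:360]=b;cv2.imwrite('pics/c9.png',o);print(np.round(robot.observe()['joint_positions'],1),tool()[:3,3])
E
```

```text
time: 70.0
position: [0.5666, 0.2184, 0.2007]
tool_rot: [180.0, 15.0, -153.6]
wrist_force: [-0.4, 0.0, -0.3]
opening: 0.0342
finger_force: 0.0
time: 71.25
position: [0.5152, 0.3375, 0.2529]
tool_rot: [180.0, 15.0, -153.6]
wrist_force: [0.6, 0.5, -0.2]
opening: 0.0557
finger_force: 0.0
[  1.8  31.  -59.6 103.   42.2  52.8  41.6] [0.51511981 0.33763544 0.25293985]
```

View pics/c9.png

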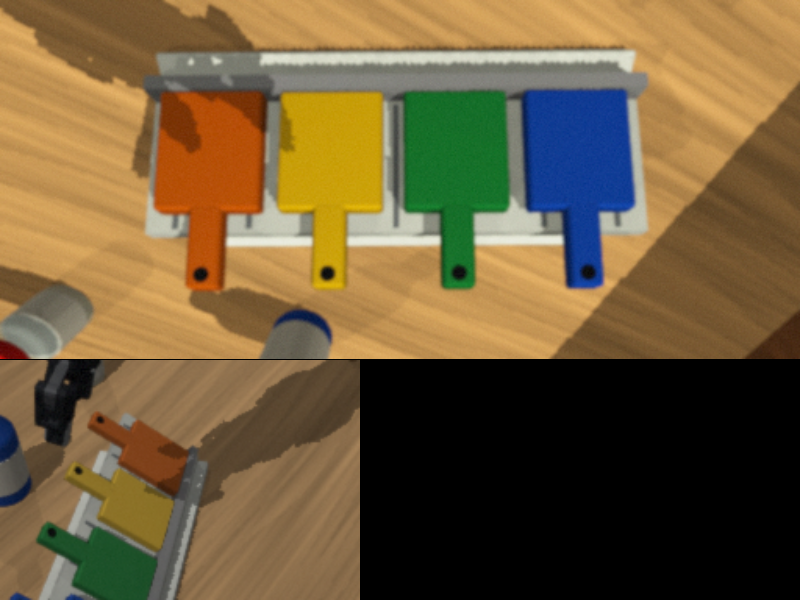

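```bash
python3 - <<'E'
from m import *
f=robot.grab_frame('top')
for b in blobs(masks(f['image'])['brown'],25):
    z=.06 if len(b)>200 else .014
    W=cast(f,b,z)[:,:2]; rr=cv2.minAreaRect((W*1000).astype(np.float32)); print(len(b),b.mean(0).round(),np.round(rr[0]),np.round(rr[1]),round(rr[2],1))
T=tool();print(T[:3,3]); rel([.60,-.33,.25],Rt(90,0))
E
```

```text
330 [346. 170.] [ 611. -350.] [125.  30.] 88.3
1497 [  5. 254.] [365. 774.] [553.  33.] 0.8
116 [183. 200.] [530. 204.] [39. 71.] 32.3
579 [377. 239.] [ 439. -432.] [182. 133.] 2.2
46 [296. 202.] [ 511. -185.] [20. 24.] 24.9
35 [328. 215.] [ 467. -291.] [23. 27.] 69.8
42 [293. 216.] [ 466. -173.] [18. 25.] 57.1
46 [328. 228.] [ 420. -289.] [19. 26.] 43.0
46 [310. 229.] [ 418. -231.] [26. 21.] 61.7
[0.51509741 0.3377024  0.25295432]
now [0.5151 0.3377 0.253 ] rot first [ 15.22   9.38 115.63] then dp mm [-667.7   84.9    3. ] | dp first [ 214.1 -635.8  -54.7]
```

```bash
python3 -m pendant '[{"dp":[0,0,0],"delta_rot":[1.268,0.782,9.636],"gripper":-0.3},{"dp":[0,0,0],"delta_rot":[1.268,0.782,9.636],"gripper":-0.3},{"dp":[0,0,0],"delta_rot":[1.268,0.782,9.636],"gripper":-0.3},{"dp":[0,0,0],"delta_rot":[1.268,0.782,9.636],"gripper":-0.3},{"dp":[0,0,0],"delta_rot":[1.268,0.782,9.636],"gripper":-0.3},{"dp":[0,0,0],"delta_rot":[1.268,0.782,9.636],"gripper":-0.3},{"dp":[0,0,0],"delta_rot":[1.268,0.782,9.636],"gripper":-0.3},{"dp":[0,0,0],"delta_rot":[1.268,0.782,9.636],"gripper":-0.3},{"dp":[0,0,0],"delta_rot":[1.268,0.782,9.636],"gripper":-0.3},{"dp":[0,0,0],"delta_rot":[1.268,0.782,9.636],"gripper":-0.3}]'
python3 -m pendant '[{"dp":[0,0,0],"delta_rot":[1.268,0.782,9.636],"gripper":-0.3},{"dp":[0,0,0],"delta_rot":[1.268,0.782,9.636],"gripper":-0.3},{"dp":[0,0,0],"delta_rot":[0,0,0],"gripper":-0.3},{"dp":[-0.0371,0.0047,0],"delta_rot":[0,0,0],"gripper":-0.3},{"dp":[-0.0371,0.0047,0],"delta_rot":[0,0,0],"gripper":-0.3},{"dp":[-0.0371,0.0047,0],"delta_rot":[0,0,0],"gripper":-0.3},{"dp":[-0.0371,0.0047,0],"delta_rot":[0,0,0],"gripper":-0.3},{"dp":[-0.0371,0.0047,0],"delta_rot":[0,0,0],"gripper":-0.3},{"dp":[-0.0371,0.0047,0],"delta_rot":[0,0,0],"gripper":-0.3},{"dp":[-0.0371,0.0047,0],"delta_rot":[0,0,0],"gripper":-0.3}]'
python3 - <<'E'
from h import *
print(np.round(robot.observe()['joint_positions'],1)); rel([.60,-.33,.25],Rt(90,0))
E
```

```text
time: 72.65
position: [0.515, 0.3379, 0.2529]
tool_rot: [177.8, 1.9, 108.9]
wrist_force: [0.1, -0.8, 0.4]
opening: 0.0557
finger_force: 0.0
time: 73.9
position: [0.548, 0.077, 0.253]
tool_rot: [180.0, 0.0, 90.3]
wrist_force: [0.7, 0.9, -0.0]
opening: 0.0555
finger_force: 0.0
[ 10.3  24.8 -33.2 100.   15.5  59.8 -28. ]
now [0.548 0.077 0.253] rot first [0.03 0.02 0.31] then dp mm [-407.   52.    3.] | dp first [-407.3   49.8    3.2]
```

```bash
python3 -m pendant '[{"dp":[-0.045,0.0055,0],"delta_rot":[0,0,0],"gripper":-0.3},{"dp":[-0.045,0.0055,0],"delta_rot":[0,0,0],"gripper":-0.3},{"dp":[-0.045,0.0055,0],"delta_rot":[0,0,0],"gripper":-0.3},{"dp":[-0.045,0.0055,0],"delta_rot":[0,0,0],"gripper":-0.3},{"dp":[-0.045,0.0055,0],"delta_rot":[0,0,0],"gripper":-0.3},{"dp":[-0.045,0.0055,0],"delta_rot":[0,0,0],"gripper":-0.3},{"dp":[-0.045,0.0055,0],"delta_rot":[0,0,0],"gripper":-0.3},{"dp":[-0.045,0.0055,0],"delta_rot":[0,0,0],"gripper":-0.3},{"dp":[-0.045,0.0055,0],"delta_rot":[0,0,0],"gripper":-0.3},{"dp":[0,0,0],"delta_rot":[0,0,0],"gripper":-0.3}]'
python3 - <<'E'
from m import *
print(np.round(robot.observe()['joint_positions'],1))
T=tool();np.save('pics/T10',T); f=save('wrist','w10')
for b in blobs(masks(f['image'])['brown'],150):
    W=cast(f,b,.085,T)[:,:2]; rr=cv2.minAreaRect((W*1000).astype(np.float32)); print(len(b),b.min(0),b.max(0),np.round(rr[0]),np.round(rr[1]),round(rr[2],1))
for b in blobs(masks(f['image'])['red'],1500):
    W=cast(f,b,0,T)[:,:2]; rr=cv2.minAreaRect((W*1000).astype(np.float32)); print('red',len(b),b.min(0),b.max(0),np.round(rr[0]),np.round(rr[1]),round(rr[2],1))
E
```

```text
time: 75.15
position: [0.5967, -0.3306, 0.2519]
tool_rot: [-179.9, 0.1, 90.0]
wrist_force: [0.2, 0.3, -0.7]
opening: 0.0555
finger_force: 0.0
[ 39.9  36.2 -26.6  79.7  16.6  68.   11.6]
493 [133  16] [160  46] [ 489. -189.] [18. 25.] 57.4
287 [173  27] [198  56] [ 525. -198.] [18. 23.] 25.6
448 [102  69] [126  96] [ 450. -236.] [22. 22.] 63.0
375 [109 118] [135 143] [ 452. -283.] [21. 24.] 45.0
380 [146 121] [169 143] [ 489. -285.] [19. 24.] 73.0
2077 [259 135] [283 230] [ 609. -343.] [110.  25.] 89.4
682 [199 194] [240 282] [ 549. -411.] [115.  50.] 89.0
1674 [ 75 196] [191 285] [ 451. -415.] [117. 131.] 88.8
1112 [481 216] [511 339] [ 900. -467.] [ 26. 175.] 0.0
red 10540 [ 74 195] [239 283] [ 446. -454.] [238. 144.] 1.4
```

View pics/w10.png

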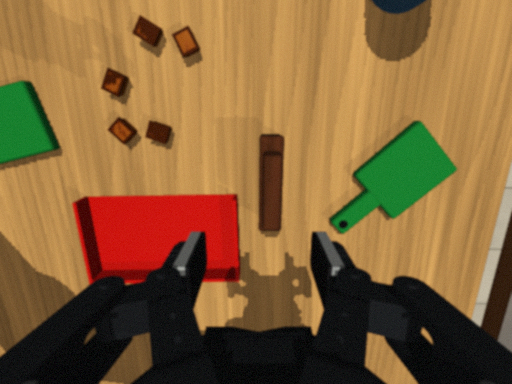

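```bash
python3 - <<'E'
from m import *
T=np.load('pics/T10.npy');f=dict(np.load('pics/w10.npz'))
print('brush',cast(f,[(271.5,190)],.085,T),cast(f,[(271.5,150),(271.5,229)],.085,T))
print('pan top corners',cast(f,[(74,199),(238,195)],.03,T).round(3))
# floor corners: left mouth, right mouth
print('chunks',cast(f,[(146.5,31),(185.5,41.5),(114,82.5),(122,130.5),(157.5,132)],.012,T).round(3))
g=dict(np.load('pics/top0.npz'))
print('pan top cam',cast(g,np.array([(552,288),(611,286),(552,388),(617,388)])*.64,.03).round(3))
c=cast(f,[(271.5,190)],.085,T)[0]; rel([c[0],c[1],.058],Rt(90,0))
E
```

```text
brush [[ 0.61064649 -0.34874505  0.085     ]] [[ 0.61004311 -0.30372544  0.085     ]
 [ 0.61128481 -0.39637115  0.085     ]]
pan top corners [[ 0.349 -0.378  0.03 ]
 [ 0.569 -0.372  0.03 ]]
chunks [[ 0.462 -0.172  0.012]
 [ 0.508 -0.184  0.012]
 [ 0.415 -0.23   0.012]
 [ 0.417 -0.289  0.012]
 [ 0.464 -0.291  0.012]]
pan top cam [[ 0.564 -0.378  0.03 ]
 [ 0.565 -0.505  0.03 ]
 [ 0.351 -0.368  0.03 ]
 [ 0.347 -0.506  0.03 ]]
now [ 0.5971 -0.3281  0.2522] rot first [-0.04 -0.01  0.12] then dp mm [-20.7  13.5 194.2] | dp first [-20.7  13.6 194.2]
```

```bash
python3 -m pendant '[{"dp":[-0.0105,0.007,0],"delta_rot":[0,0,0],"gripper":-0.3},{"dp":[-0.0105,0.0066,0.025],"delta_rot":[0,0,0],"gripper":-0.3},{"dp":[0,0,0.03],"delta_rot":[0,0,0],"gripper":-0.3},{"dp":[0,0,0.03],"delta_rot":[0,0,0],"gripper":-0.3},{"dp":[0,0,0.03],"delta_rot":[0,0,0],"gripper":-0.3},{"dp":[0,0,0.03],"delta_rot":[0,0,0],"gripper":-0.3},{"dp":[0,0,0.03],"delta_rot":[0,0,0],"gripper":-0.3},{"dp":[0,0,0.019],"delta_rot":[0,0,0],"gripper":-0.3},{"dp":[0,0,0],"delta_rot":[0,0,0],"gripper":-0.3},{"dp":[0,0,0],"delta_rot":[0,0,0],"gripper":-0.3}]'
python3 -m pendant '[{"dp":[0,0,0],"delta_rot":[0,0,0],"gripper":1},{"dp":[0,0,0],"delta_rot":[0,0,0],"gripper":1},{"dp":[0,0,0],"delta_rot":[0,0,0],"gripper":1},{"dp":[0,0,0],"delta_rot":[0,0,0],"gripper":1},{"dp":[0,0,0],"delta_rot":[0,0,0],"gripper":1},{"dp":[0,0,0],"delta_rot":[0,0,0],"gripper":1},{"dp":[0,0,0],"delta_rot":[0,0,0],"gripper":1},{"dp":[0,0,0],"delta_rot":[0,0,0],"gripper":1},{"dp":[0,0,0],"delta_rot":[0,0,0],"gripper":1},{"dp":[0,0,0],"delta_rot":[0,0,0],"gripper":1}]' 100
python3 - <<'E'
from h import *
T=tool();print(T[:3,3],np.round(robot.observe()['joint_positions'],1)); rel([.457,-.13,.16],Rt(0,0))
E
```

```text
time: 76.45
position: [0.6119, -0.3481, 0.06]
tool_rot: [179.9, 0.0, 90.0]
wrist_force: [0.1, 0.8, -0.5]
opening: 0.0556
finger_force: 0.0
time: 77.7
position: [0.6117, -0.3482, 0.06]
tool_rot: [179.9, 0.0, 90.0]
wrist_force: [-0.8, 1.2, 7.7]
opening: 0.0204
finger_force: 98.6
[ 0.6116659  -0.34818488  0.05995984] [ 38.5  49.5 -23.   84.2  22.6  50.8   8.3]
now [ 0.6117 -0.3482  0.06  ] rot first [ 8.e-02 -4.e-02  9.e+01] then dp mm [-154.7 -218.2 -100. ] | dp first [ 218.1 -154.5 -100.4]
```

```bash
python3 -m pendant '[{"dp":[0,0,-0.034],"delta_rot":[0,0,0],"gripper":1},{"dp":[0,0,-0.034],"delta_rot":[0,0,0],"gripper":1},{"dp":[0,0,-0.034],"delta_rot":[0,0,0],"gripper":1},{"dp":[0,0,0],"delta_rot":[0,0,9],"gripper":1},{"dp":[0,0,0],"delta_rot":[0,0,9],"gripper":1},{"dp":[0,0,0],"delta_rot":[0,0,9],"gripper":1},{"dp":[0,0,0],"delta_rot":[0,0,9],"gripper":1},{"dp":[0,0,0],"delta_rot":[0,0,9],"gripper":1},{"dp":[0,0,0],"delta_rot":[0,0,9],"gripper":1},{"dp":[0,0,0],"delta_rot":[0,0,9],"gripper":1}]'
python3 -m pendant '[{"dp":[0,0,0],"delta_rot":[0,0,9],"gripper":1},{"dp":[0,0,0],"delta_rot":[0,0,9],"gripper":1},{"dp":[0,0,0],"delta_rot":[0,0,9],"gripper":1},{"dp":[-0.0248,-0.0372,0],"delta_rot":[0,0,0],"gripper":1},{"dp":[-0.0248,-0.0372,0],"delta_rot":[0,0,0],"gripper":1},{"dp":[-0.0248,-0.0372,0],"delta_rot":[0,0,0],"gripper":1},{"dp":[-0.0248,-0.0372,0],"delta_rot":[0,0,0],"gripper":1},{"dp":[-0.0248,-0.0372,0],"delta_rot":[0,0,0],"gripper":1},{"dp":[-0.0248,-0.0372,0],"delta_rot":[0,0,0],"gripper":1},{"dp":[0,0,0],"delta_rot":[0,0,0],"gripper":1}]'
python3 - <<'E'
from m import *
T=tool();print(T[:3,3],np.round(robot.observe()['joint_positions'],1)); rel([.4625,-.125,.062],Rt(0,0))
f=robot.grab_frame('top')
for b in blobs(masks(f['image'])['brown'],25):
    if len(b)<100: print(cast(f,[b.mean(0)],.012).round(3))
E
```

```text
time: 78.95
position: [0.6111, -0.3479, 0.1611]
tool_rot: [-180.0, -0.0, 26.7]
wrist_force: [-0.4, 0.6, -1.3]
opening: 0.0204
finger_force: 98.0
time: 80.2
position: [0.4612, -0.1224, 0.1614]
tool_rot: [-180.0, 0.0, 0.2]
wrist_force: [0.8, -0.2, 0.2]
opening: 0.0203
finger_force: 98.4
[ 0.46118669 -0.12242449  0.16144666] [ 11.8  22.4  -5.1 117.1   2.9  40.6 -85. ]
now [ 0.4612 -0.1224  0.1614] rot first [-0.04  0.    0.19] then dp mm [ 1.3  2.6 99.4] | dp first [ 1.3  2.7 99.4]
[[ 0.467 -0.29   0.012]]
[[ 0.421 -0.29   0.012]]
[[ 0.417 -0.237  0.012]]
```

```bash
python3 -m pendant '[{"dp":[0.0013,0.0025,0.02],"delta_rot":[0,0,0],"gripper":1},{"dp":[0,0,0.025],"delta_rot":[0,0,0],"gripper":1},{"dp":[0,0,0.025],"delta_rot":[0,0,0],"gripper":1},{"dp":[0,0,0.019],"delta_rot":[0,0,0],"gripper":1},{"dp":[0,0,0.010],"delta_rot":[0,0,0],"gripper":1},{"dp":[0,0,0],"delta_rot":[0,0,0],"gripper":1},{"dp":[0,0.008,0],"delta_rot":[0,0,0],"gripper":1},{"dp":[0,0.008,0],"delta_rot":[0,0,0],"gripper":1},{"dp":[0,0.008,0],"delta_rot":[0,0,0],"gripper":1},{"dp":[0,0.008,0],"delta_rot":[0,0,0],"gripper":1}]'
python3 -m pendant '[{"dp":[0,0.01,0],"delta_rot":[0,0,0],"gripper":1},{"dp":[0,0.01,0],"delta_rot":[0,0,0],"gripper":1},{"dp":[0,0.01,0],"delta_rot":[0,0,0],"gripper":1},{"dp":[0,0.01,0],"delta_rot":[0,0,0],"gripper":1},{"dp":[0,0.01,0],"delta_rot":[0,0,0],"gripper":1},{"dp":[0,0.01,0],"delta_rot":[0,0,0],"gripper":1},{"dp":[0,0.01,0],"delta_rot":[0,0,0],"gripper":1},{"dp":[0,0.01,0],"delta_rot":[0,0,0],"gripper":1},{"dp":[0,0.01,0],"delta_rot":[0,0,0],"gripper":1},{"dp":[0,0.01,0],"delta_rot":[0,0,0],"gripper":1}]'
python3 - <<'E'
from m import *
T=tool();print(T[:3,3],np.round(robot.observe()['joint_positions'],1))
f=robot.grab_frame('top')
for b in blobs(masks(f['image'])['brown'],25):
    if len(b)<200: print(len(b),b.mean(0).round(),cast(f,[b.mean(0)],.012).round(3))
E
```

```text
time: 81.5
position: [0.4636, -0.16, 0.062]
tool_rot: [-180.0, -0.0, -0.0]
wrist_force: [-0.3, -1.4, -0.5]
opening: 0.0203
finger_force: 98.8
time: 82.75
position: [0.4636, -0.2599, 0.0619]
tool_rot: [-180.0, 0.0, 0.0]
wrist_force: [-0.0, 0.2, -2.0]
opening: 0.0203
finger_force: 99.1
[ 0.46363043 -0.25985733  0.06186149] [ 26.7  35.8  -5.3 112.7   5.8  31.7 -72.5]
```

```bash
python3 -m pendant '[{"dp":[0,0.01,0],"delta_rot":[0,0,0],"gripper":1},{"dp":[0,0.01,0],"delta_rot":[0,0,0],"gripper":1},{"dp":[0,0.01,0],"delta_rot":[0,0,0],"gripper":1},{"dp":[0,0.01,0],"delta_rot":[0,0,0],"gripper":1},{"dp":[0,0.01,0],"delta_rot":[0,0,0],"gripper":1},{"dp":[0,0.01,0],"delta_rot":[0,0,0],"gripper":1},{"dp":[0,0.01,0],"delta_rot":[0,0,0],"gripper":1},{"dp":[0,0.01,0],"delta_rot":[0,0,0],"gripper":1},{"dp":[0,0.01,0],"delta_rot":[0,0,0],"gripper":1},{"dp":[0,0.01,0],"delta_rot":[0,0,0],"gripper":1}]'
python3 -m pendant '[{"dp":[0,0.01,0],"delta_rot":[0,0,0],"gripper":1},{"dp":[0,0.01,0],"delta_rot":[0,0,0],"gripper":1},{"dp":[0,0.01,0],"delta_rot":[0,0,0],"gripper":1},{"dp":[0,0.01,0],"delta_rot":[0,0,0],"gripper":1},{"dp":[0,0.01,0],"delta_rot":[0,0,0],"gripper":1},{"dp":[0,0.01,0],"delta_rot":[0,0,0],"gripper":1},{"dp":[0,0,0],"delta_rot":[0,0,0],"gripper":1},{"dp":[0,-0.02,0],"delta_rot":[0,0,0],"gripper":1},{"dp":[0,-0.01,-0.05],"delta_rot":[0,0,0],"gripper":1},{"dp":[0,0,-0.05],"delta_rot":[0,0,0],"gripper":1}]'
python3 -m pendant '[{"dp":[0,-0.03,-0.02],"delta_rot":[0,0,0],"gripper":1},{"dp":[0,-0.04,-0.02],"delta_rot":[0,0,0],"gripper":1},{"dp":[0,-0.04,0],"delta_rot":[0,0,0],"gripper":1},{"dp":[0,-0.04,0],"delta_rot":[0,0,0],"gripper":1},{"dp":[0,-0.04,0],"delta_rot":[0,0,0],"gripper":1},{"dp":[0,-0.04,0],"delta_rot":[0,0,0],"gripper":1},{"dp":[0,-0.04,0],"delta_rot":[0,0,0],"gripper":1},{"dp":[0,-0.04,0],"delta_rot":[0,0,0],"gripper":1},{"dp":[0,0,0],"delta_rot":[0,0,0],"gripper":1},{"dp":[0,0,0],"delta_rot":[0,0,0],"gripper":1}]'
python3 - <<'E'
from m import *
T=tool();print(T[:3,3],np.round(robot.observe()['joint_positions'],1))
f=save('top','t11')
cv2.imwrite('pics/t11c.png',cv2.resize(f['image'][110:300,220:440,::-1],(694,600)))
E
```

```text
time: 84.05
position: [0.4636, -0.3599, 0.0618]
tool_rot: [-180.0, 0.0, 0.0]
wrist_force: [-0.2, -0.4, -2.4]
opening: 0.0203
finger_force: 99.0
time: 85.3
position: [0.4639, -0.3866, 0.1627]
tool_rot: [-179.9, 0.1, 0.1]
wrist_force: [1.3, -0.9, -0.5]
opening: 0.0206
finger_force: 99.1
time: 86.55
position: [0.4632, -0.079, 0.2019]
tool_rot: [180.0, 0.0, 0.1]
wrist_force: [-0.2, -0.8, -1.2]
opening: 0.0199
finger_force: 99.3
[ 0.46319943 -0.0790115   0.2019063 ] [ 12.2  18.5 -12.1 115.7   5.3  46.4 -92.8]
```

View pics/t11c.png

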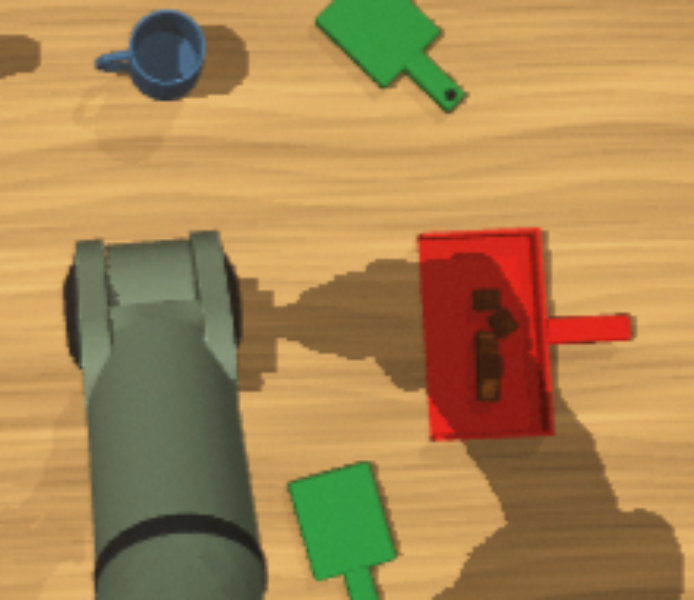

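```bash
python3 -m pendant '[{"dp":[0,0,0.025],"delta_rot":[0,0,0],"gripper":1},{"dp":[0,0,0.03],"delta_rot":[0,0,0],"gripper":1},{"dp":[0,0,0.03],"delta_rot":[0,0,0],"gripper":1},{"dp":[0,0,0.03],"delta_rot":[0,0,0],"gripper":1},{"dp":[0,0,0.015],"delta_rot":[0,0,0],"gripper":1},{"dp":[0,0,0.006],"delta_rot":[0,0,0],"gripper":1},{"dp":[0,0,0.004],"delta_rot":[0,0,0],"gripper":1},{"dp":[0,0,0.0015],"delta_rot":[0,0,0],"gripper":1},{"dp":[0,0,0],"delta_rot":[0,0,0],"gripper":1},{"dp":[0,0,0],"delta_rot":[0,0,0],"gripper":1}]'
python3 -m pendant '[{"dp":[0,0,0],"delta_rot":[0,0,0],"gripper":0},{"dp":[0,0,0],"delta_rot":[0,0,0],"gripper":0},{"dp":[0,0,0],"delta_rot":[0,0,0],"gripper":-0.3},{"dp":[0,0,0],"delta_rot":[0,0,0],"gripper":-0.5},{"dp":[0,0,-0.01],"delta_rot":[0,0,0],"gripper":-0.5},{"dp":[0,0,-0.03],"delta_rot":[0,0,0],"gripper":-0.5},{"dp":[0,0,-0.04],"delta_rot":[0,0,0],"gripper":-0.5},{"dp":[0,0,-0.04],"delta_rot":[0,0,0],"gripper":-0.5},{"dp":[-0.04,0,-0.02],"delta_rot":[0,0,0],"gripper":-0.5},{"dp":[-0.04,0,0],"delta_rot":[0,0,0],"gripper":-0.5}]'
python3 - <<'E'
from m import *
T=tool();print(T[:3,3])
a=save('side','s12')['image'];b=save('wrist','w12')['image']
cv2.imwrite('pics/c12.png',np.vstack([cv2.resize(a,(400,300)),cv2.resize(b,(400,300))])[:,:,::-1])
E
```

```text
time: 87.85
position: [0.4638, -0.0793, 0.0607]
tool_rot: [-180.0, -0.0, -0.0]
wrist_force: [-0.1, -0.0, -0.8]
opening: 0.0202
finger_force: 99.2
time: 89.1
position: [0.3831, -0.0793, 0.2021]
tool_rot: [180.0, -0.2, 0.0]
wrist_force: [0.3, 0.5, -1.0]
opening: 0.0642
finger_force: 0.0
[ 0.38314495 -0.07928839  0.2020555 ]
```

View pics/c12.png

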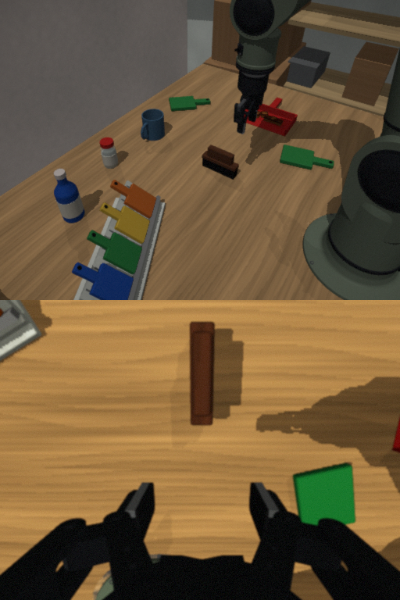

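The side view shows the brush upright at (220,162) and all four boards on the stand around (115–160, 190–290). The chunks are in the pan and the bystanders haven't moved, so I'm handing in.

```bash
python3 -c "
from cell import robot
print(robot.close_job())"
```

```text
the job is handed in; nothing more can be done
None
```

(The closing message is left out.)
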